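# Seat a coated glass plate in the test socket with cross-lock tweezers

### The job

Take the self-closing tweezers from their stand and use them, without the gripper itself touching the glass, to lift the tall coated plate out of the drying rack and put it upright into the slot of the test socket, pressing it gently down past the sprung contacts until you feel it bear on the depth stop. Let go of the plate there and hang the tweezers back in their stand. Leave the short plates, the dishes and the wash bottle where they are.

Things in the scene. Friction and masses are not known exactly. Their poses are not given: they have to be found in the camera images.
- tweezers_grip (a point): Self-closing cross-lock steel tweezers, 108 mm long, 48 g, hanging tips down. Point midway between the two brown fibre grips, 66 mm above the tip ends, 42 mm below the heel. z: tips to heel; y: line along which the grips are squeezed and the tips part. Grip faces 28 mm apart when free, 10 mm high, 11 mm wide (x). A squeeze takes about 25 N on each grip; past 28 mm they fall.
- tweezers_rests (a point): Point of the tweezers on their centre line, level with the top of the two steel finger rests (4 mm thick, out to 18.5 mm each side along y), 44 mm above the tip ends. Fingertips go just above the rests and can push down on them. How far the tips open: closed down to 24 mm grip width, 5 mm apart at 22 mm, 13 mm at 19 mm; the squeeze ends at 16 mm.
- tweezers_tip (a point): Point between the closed tip ends. Rubber-lined jaws 12 mm wide (x), 2.5 mm thick; glass fits 9 mm deep between them, then bears on a cross-piece: set the tips 5 to 8 mm below the plate's upper edge. They close on the 3 mm glass at 23.5 mm grip width and hold it with 4 to 5 N once the grips are let out to 25 to 27 mm; each grip then still presses its finger with 7 to 10 N, which holds the tool.
- stand_slot (a point): Centre of the slot (20 by 20 mm, open below) in the top of the aluminium tweezer stand, level with its top face, 55 mm above the bench; top face 50 mm (x) by 56 mm (y). The tweezers hang in it by their finger rests, jaws opening along the stand's y (either way round), tweezers_grip then 26 mm above this point.
- plate_center (a point): Centre of the tall amber-coated glass plate: 40 mm wide (its x), 3 mm thick (its y), 50 mm high (its z), about 15 g, standing upright in one of the rack's three slots.
- rack: White drying rack, block 62 mm (x) by 88 mm (y), 26 mm high, origin under its centre. Three slots run along its x at y = -28, 0 and 28 mm, 41.5 by 4 mm, their floor 8 mm above the bench.
- socket_mouth (a point): Centre of the slot mouth in the top of the grey test-socket block (64 mm x by 40 mm y, top 46 mm above the bench, on an aluminium base). Slot 42.5 mm long (x), 5 mm wide (y), with 2 mm chamfers; z up. Two sprung brass contacts in its -y cheek, 3 to 21 mm below the mouth, press the plate against the other cheek.
- socket: The test socket, origin under its centre at bench height. Pushing the plate down past its contacts takes about 2 to 4 N. The rubber pad of the depth stop lies somewhere 19 to 36 mm below the mouth: there the force rises by some 3 N per mm over 1.5 mm, then hard. Seated is 2 to 6 N more than the drag of the contacts; the glass chips if it is pushed down with over 10 N in all.
- stop: Guide of the depth stop: two steel strips on the +x face of the socket block, origin at bench height. Between them a brass thumbscrew carries the stop; the height at which it is set differs each time and is not given by this pose (seen from +x, the top of the stop's pad is 5 mm above the thumbscrew's centre).
- short_a_center (a point): Centre of a short glass plate (40 by 3 by 34 mm high) in another rack slot: leave it alone.
- short_b_center (a point): Centre of the other short glass plate (40 by 3 by 34 mm high): leave it alone.
- dishes: Stack of two clear Petri dishes, 70 mm across, 29 mm high, origin under the centre: leave it alone.
- wash_bottle: White wash bottle with yellow cap and spout, 60 mm across, 175 mm high, origin under the centre: leave it alone.

How it is judged:
By the outcome, as a careful person would: the job done as asked, in the order asked, and still so for the second after the job is handed in, with the robot touching nothing.
It also fails if it takes over 54 s, if anything falls off the work surface, if the arm or the gripper's body presses on something with over 40 N, if the wrist force passes 120 N, or if a joint passes its speed limit or range.

### The arm

A 6-joint arm with a two-finger parallel gripper is mounted at the origin on the work surface. World frame = base frame: x ahead of the robot, y to its left, z up, the work surface at z = 0. Lengths are in m, angles in rad, forces in N, time in s.
With the tool pointing down it reaches from about 0.35 to 0.775 m from the base axis. Payload 5.5 kg.
Tool frame: the origin (TCP) lies on the centre line of the jaws, within the pads' length; the fingertips stand 19 mm ahead of it and the grasp point (between the pads) is the TCP; z points along the fingers, y is the line along which they close (so a half turn about z gives the same grasp; the last joint's range is limited). The gripper opens to 85 mm and grips with 20 to 120 N. Pads are 22 mm wide; open, the fingers measure 114 mm over their backs; the gripper's body (76 mm by 85 mm) begins 54 mm behind the grasp point. The pads swing forward as they close: fully open they stand 13 mm farther back than shut.
Start: joints at [1.124, 0.313, 0.046, 1.304, 0, 1.431], TCP at [0.174, 0.548, 0.25] pointing down, gripper open.
Joint ranges: [-2.76, 2.76], [-0.86, 1.69], [-1.03, 1.26], [-2.2, 2.34], [-1.47, 1.5], [-3.14, 3.14]. Speed limits (rad/s): [2.57, 2.57, 3.14, 3.14, 3.14, 3.14].

### API

Orientations are given as a unit quaternion [x, y, z, w].
In Python, from bench import arm gives the robot as it stands.
- The arm moves only by the tool servo_tool, never from a script. Its argument "increments" is a list of rows, each an object of numbers: "dx", "dy", "dz": the shift along the tool's x, y, z in mm; "yaw": the turn about the tool's z in rad; "fingers": the opening, from -1 (shut) to 1 (fully open). A call has 1 to 12 rows; each row is the pose to reach, as a shift and turn from the pose commanded when the call began, along the tool's axes at that moment; what a row does not reach only later rows make up. A row lasts 1/12 s, in which the tool goes at most 41.7 mm and 7.16 degrees, less where a joint would pass 70% of its speed; a pose out of reach is approached as far as the arm can. A call with a gripper value outside its range is refused whole. The fingers move at their own pace and stop on an object; "grip_force" is the grip in N (left out, the last holds). Time passes only in rows, so rows that repeat a pose let the fingers close. It gives the time, the measured TCP pose, the force, the opening and the grip force at its end, in the units of the state.
- arm.sense(): the state, without advancing time (a new reading comes with each control period).
- arm.capture(name): name is "scene" or "side" or "wrist"; returns a dict with "pixels" (400x640x3 uint8, red, green, blue), "depth" (400x640 float32, m along the optical axis (not along the pixel's ray), 0 where there is no reading), "fx", "fy", "cx", "cy" (pixels), "R" (3x3) and "t" (3): a world point X has camera coordinates R X + t. Camera axes: x right, y down, z forward; pixel columns grow to the right and rows downward; lengths in m; the calibration is good to about 2 mm. A picture is of the moment at which its call begins.
- arm.job_done(): hands the job in; it is judged then, once.
Trained networks look in a picture, given as the dict that the camera call returned (one of the last four; its "shot" number tells which), for a name from the list of things; names that differ only in an ending like _2 or _b are one class to them, and where a whole thing is asked for, a point or a joint stands for the part that bears it (a point fixed in the world has none). Each returns a list of dicts, best first, with "confidence" (0 to 1); they miss things now and then, are a little off and sometimes report something else, mostly with a low value. They report only what shows in the picture. A call takes as long as a camera call.
- arm.boxes_of(picture, name): "pixel" ([column, row] in pixels, amid what is visible of it).
- arm.silhouettes(picture, name): "pixels" (400x640 bool, what is visible of it) and "pixel" ([column, row] in pixels, amid what is visible of it).
- arm.landmark_of(picture, name): "pixel" ([column, row] in pixels: a listed point, or the origin of a listed thing).
The state is a dict: "time_s": time; "joints": joint angles; "joint_vel": joint speeds; "joint_torque": joint torques, N m; "eef_pos": TCP position; "eef_rot": TCP orientation; "ft_force": force on the tool from outside, world axes, zero at the start; "ft_torque": the same for the moment, N m; "gripper_width": finger opening in m; "gripper_force": force on a finger pad.
Only numpy, scipy, OpenCV 4.12 (cv2) and the standard library are available. Lean on these libraries where they do the work, as an engineer would, in place of code of your own. Each camera call takes 0.05 s, during which the arm holds its last target. There are 200 camera calls.

## Working session

There is one attempt and no reset: what is moved stays moved. The work goes in short steps, Python scripts to look and compute and a tool call to move; the robot and the scene stay as the last step left them, time stands still between calls to the robot, and variables do not carry over. Pictures are saved under pics/ and viewed, at most 13 in all, crops included, and the job is handed in when it is done.

Besides the shell and the picture viewer there is one more tool, called after ">>>" as name(argument=value, ...) on one line, values as JSON. servo_tool: Moves the arm, as the interface text tells. Its arguments: {"type":"object","properties":{"increments":{"type":"array"},"grip_force":{"type":"number"}},"required":["increments"]}

```bash
mkdir -p pics; ls; cat > h.py <<'E'
import numpy as np, cv2
from bench import arm
def ray(c,px):
    d=np.array([(px[0]-c['cx'])/c['fx'],(px[1]-c['cy'])/c['fy'],1.0]); R=np.array(c['R']);t=np.array(c['t'])
    return -R.T@t, R.T@d
def atz(c,px,z):
    o,d=ray(c,px); return o+d*(z-o[2])/d[2]
def tri(l):
    A=np.zeros((3,3));b=np.zeros(3)
    for c,p in l:
        o,d=ray(c,p);d=d/np.linalg.norm(d);P=np.eye(3)-np.outer(d,d);A+=P;b+=P@o
    X=np.linalg.solve(A,b); return X
def proj(c,X):
    x=np.array(c['R'])@X+np.array(c['t']); return np.array([c['fx']*x[0]/x[2]+c['cx'],c['fy']*x[1]/x[2]+c['cy']])
def cloud(c,m=None):
    v,u=np.nonzero((c['depth']>0)&(True if m is None else m)); z=c['depth'][v,u]
    P=np.stack([(u-c['cx'])/c['fx']*z,(v-c['cy'])/c['fy']*z,z],1)
    return (P-np.array(c['t']))@np.array(c['R'])
def save(c,n): cv2.imwrite('pics/'+n+'.png',c['pixels'][:,:,::-1])
E
python3 - <<'E'
from h import *
np.set_printoptions(precision=4,suppress=True)
s=arm.sense();print(s)
a=arm.capture('scene');b=arm.capture('side')
save(a,'scene');save(b,'side')
for c in (a,b): print(c['R'],c['t'],c['fx'])
for n,z in [('tweezers_grip',.081),('tweezers_rests',.059),('stand_slot',.055),('plate_center',.033),('rack',0),('socket_mouth',.046),('socket',0),('stop',0),('short_a_center',.025),('dishes',0),('wash_bottle',0)]:
    L=[]
    for k,c in (('sc',a),('si',b)):
        r=arm.landmark_of(c,n)
        for q in r[:2]: print(n,k,np.round(q['confidence'],2),np.array(q['pixel']),atz(c,q['pixel'],z))
        if r:L.append((c,r[0]['pixel']))
    if len(L)==2: print('   tri',tri(L))
E
```

```text
pics
{'time_s': 0.0, 'joints': array([1.1244, 0.314 , 0.045 , 1.3036, 0.    , 1.4312]), 'joint_vel': array([-0.0005, -0.0003, -0.0002,  0.0009,  0.0007,  0.0001]), 'joint_torque': array([  0.0005, -48.0626,  29.8535,   0.0196,   0.    ,   0.    ]), 'eef_pos': array([0.1734, 0.5477, 0.2494]), 'eef_rot': array([ 0.1528,  0.9883, -0.0009, -0.0003]), 'ft_force': array([-0.4961,  0.6214,  0.6194]), 'ft_torque': array([ 0.0032, -0.027 , -0.0125]), 'gripper_force': 0.0, 'gripper_width': 0.0853953734606605}
[[ 0.8346  0.5506 -0.017 ]
 [ 0.3678 -0.5799 -0.7269]
 [-0.4101  0.6004 -0.6865]] [-0.4613 -0.2005  1.2723] 446.9264896543404
[[ 0.8067 -0.5905  0.0243]
 [-0.2979 -0.4419 -0.8462]
 [ 0.5104  0.6753 -0.5324]] [-0.5078  0.2098  0.5147] 360.8335415515379
tweezers_grip sc 0.69 [326.7 133.5] [0.5033 0.1468 0.081 ]
tweezers_grip si 0.66 [242.1 193.3] [0.4708 0.0445 0.081 ]
tweezers_grip si 0.48 [238.5 171.9] [0.5068 0.135  0.081 ]
   tri [0.5018 0.1399 0.0519]
tweezers_rests sc 0.72 [328. 141.] [0.5066 0.1479 0.059 ]
tweezers_rests si 0.6 [237.4 179.2] [0.5056 0.1427 0.059 ]
   tri [0.5069 0.14
[... 574 characters left out ...]
socket si 0.66 [308.  284.2] [ 0.4812 -0.1781  0.    ]
   tri [ 0.4773 -0.1813  0.0076]
stop sc 0.49 [251.2 240.9] [ 0.5152 -0.1759 -0.    ]
short_a_center sc 0.74 [328.  143.2] [0.4873 0.1795 0.025 ]
short_a_center sc 0.55 [307.3 187.8] [0.5382 0.0065 0.025 ]
short_a_center si 0.51 [280.9 213.8] [0.5394 0.0072 0.025 ]
   tri [0.5442 0.0559 0.0578]
dishes sc 0.87 [357.9 234.4] [ 0.698  -0.0371  0.    ]
dishes si 0.91 [347.8 210.5] [ 0.6946 -0.0365  0.    ]
dishes si 0.57 [308.  285.8] [ 0.479  -0.1813  0.    ]
   tri [ 0.6969 -0.0345 -0.0024]
wash_bottle sc 0.7 [273.9 343.3] [ 0.6988 -0.3397  0.    ]
wash_bottle si 0.77 [458.5 291.1] [ 0.6889 -0.3429  0.    ]
   tri [ 0.6964 -0.3384 -0.0068]
```

```bash
python3 - <<'E'
import cv2,numpy as np
a=cv2.imread('pics/scene.png')[100:270,190:400];b=cv2.imread('pics/side.png')[140:320,190:390]
f=lambda i:cv2.resize(i,(400,int(400*i.shape[0]/i.shape[1])),interpolation=cv2.INTER_CUBIC)
a,b=f(a),f(b);h=max(len(a),len(b))
p=lambda i:np.vstack([i,np.zeros((h-len(i),400,3),np.uint8)])
cv2.imwrite('pics/both.png',np.hstack([p(a),p(b)]))
E
```

```text
(no output)
```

View pics/both.png

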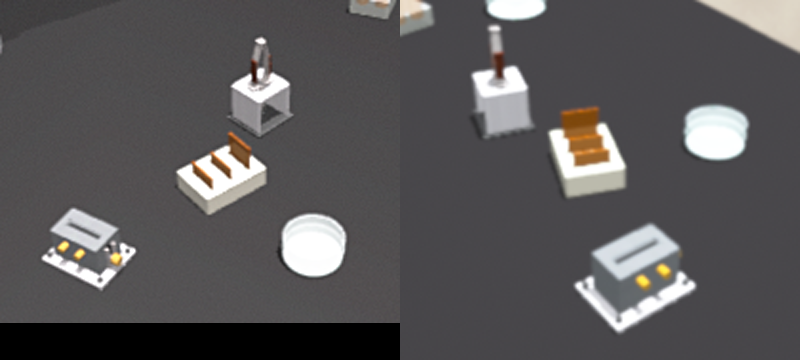

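The scene shows the stand with tweezers at top, with the rack below it. The tall plate is in the rack's far (+y) slot, at about (240,150) in the left crop. The socket is lower left, with its brass contacts facing the camera. The network positions agree with this.

```bash
cat >> h.py <<'E'
def move(xyz,ang=None,s=None):
    """increments (mm, rad) to world TCP target; ang = world angle (deg) of tool y (mod 180)"""
    s=s or arm.sense(); q=s['eef_rot']; th=np.arctan2(2*(q[0]*q[1]+q[2]*q[3]),1-2*(q[1]**2+q[2]**2)) # x axis angle
    d=(np.array(xyz)-s['eef_pos'])*1000; x=np.array([np.cos(th),np.sin(th)]);y=np.array([x[1],-x[0]])
    ya=np.degrees(np.arctan2(y[1],y[0])); o=dict(dx=round(x@d[:2],1),dy=round(y@d[:2],1),dz=round(-d[2],1))
    if ang is not None:
        e=(ang-ya+90)%180-90; o['yaw']=round(-np.radians(e),4); o['yaw_alt']=round(-np.radians(e-np.sign(e)*180),3)
    o['yang']=round(ya,2); return o
E
python3 - <<'E'
from h import *
np.set_printoptions(precision=4,suppress=True)
w=arm.capture('wrist');R=np.array(w['R']);t=np.array(w['t'])
print('cam pos',-R.T@t,'fwd',R[2],'right',R[0],w['fx'])
print(move([.507,.146,.30],90))
E
```

```text
cam pos [0.1064 0.5701 0.374 ] fwd [ 0.2643 -0.0845 -0.9607] right [ 0.3024  0.9532 -0.0006] 359.508054237685
{'dx': np.float64(-439.2), 'dy': np.float64(-282.7), 'dz': np.float64(-49.7), 'yaw': np.float64(-0.3068), 'yaw_alt': np.float64(2.835), 'yang': np.float64(72.42)}
```

```bash
python3 -c "
from h import *
print(move([.48,.04,.30],90))"
```

```text
{'dx': np.float64(-445.5), 'dy': np.float64(-391.9), 'dz': np.float64(-49.7), 'yaw': np.float64(-0.3068), 'yaw_alt': np.float64(2.835), 'yang': np.float64(72.42)}
```

>>> servo_tool(increments=[{"dx":-222,"dy":-196,"dz":-50,"yaw":-0.15},{"dx":-222,"dy":-196,"dz":-50,"yaw":-0.15},{"dx":-445,"dy":-392,"dz":-50,"yaw":-0.307},{"dx":-445,"dy":-392,"dz":-50,"yaw":-0.307},{"dx":-445,"dy":-392,"dz":-50,"yaw":-0.307},{"dx":-445,"dy":-392,"dz":-50,"yaw":-0.307},{"dx":-445,"dy":-392,"dz":-50,"yaw":-0.307},{"dx":-445,"dy":-392,"dz":-50,"yaw":-0.307},{"dx":-445,"dy":-392,"dz":-50,"yaw":-0.307},{"dx":-445,"dy":-392,"dz":-50,"yaw":-0.307},{"dx":-445,"dy":-392,"dz":-50,"yaw":-0.307},{"dx":-445,"dy":-392,"dz":-50,"yaw":-0.307}])

```text
invalid input at $.increments[0]: expected keys dx, dy, dz, yaw, fingers
```

>>> servo_tool(increments=[{"fingers":1},{"fingers":1},{"fingers":1}])

```text
invalid input at $.increments[0]: expected keys dx, dy, dz, yaw, fingers
```

>>> servo_tool(increments=[{"dx":-445,"dy":-392,"dz":-50,"yaw":-0.307,"fingers":1},{"dx":-445,"dy":-392,"dz":-50,"yaw":-0.307,"fingers":1},{"dx":-445,"dy":-392,"dz":-50,"yaw":-0.307,"fingers":1},{"dx":-445,"dy":-392,"dz":-50,"yaw":-0.307,"fingers":1},{"dx":-445,"dy":-392,"dz":-50,"yaw":-0.307,"fingers":1},{"dx":-445,"dy":-392,"dz":-50,"yaw":-0.307,"fingers":1},{"dx":-445,"dy":-392,"dz":-50,"yaw":-0.307,"fingers":1},{"dx":-445,"dy":-392,"dz":-50,"yaw":-0.307,"fingers":1},{"dx":-445,"dy":-392,"dz":-50,"yaw":-0.307,"fingers":1},{"dx":-445,"dy":-392,"dz":-50,"yaw":-0.307,"fingers":1},{"dx":-445,"dy":-392,"dz":-50,"yaw":-0.307,"fingers":1},{"dx":-445,"dy":-392,"dz":-50,"yaw":-0.307,"fingers":1}])

```text
time_s: 2.25
eef_pos: [0.4295, 0.1223, 0.2926]
eef_rot: [-0.0, 1.0, 0.0, 0.001]
ft_force: [0.8, 1.0, -0.4]
gripper_width: 0.0852
gripper_force: 0.0
```

>>> servo_tool(increments=[{"dx":0,"dy":0,"dz":0,"yaw":0,"fingers":1}])

```text
time_s: 2.33
eef_pos: [0.4328, 0.1187, 0.2926]
eef_rot: [0.004, 1.0, -0.001, 0.002]
ft_force: [0.3, 0.4, 0.3]
gripper_width: 0.0855
gripper_force: 0.0
```

```bash
python3 - <<'E'
from h import *
np.set_printoptions(precision=4,suppress=True)
w=arm.capture('wrist');save(w,'w1')
for n,z in [('tweezers_grip',.081),('tweezers_rests',.059),('stand_slot',.055),('plate_center',.033),('rack',0),('socket_mouth',.046),('short_a_center',.025)]:
    for q in arm.landmark_of(w,n)[:3]: print(n,round(q['confidence'],2),np.array(q['pixel']),atz(w,q['pixel'],z))
for n,lo,hi in [('stand_slot',.05,.06),('rack',.022,.030),('socket',.042,.050)]:
    r=arm.silhouettes(w,n)
    if not r: print(n,'none');continue
    P=cloud(w,r[0]['pixels']); k=(P[:,2]>lo)&(P[:,2]<hi); P=P[k]
    if len(P)>20: print(n,r[0]['confidence'],k.sum(),P[:,2].mean(),cv2.minAreaRect((P[:,:2]*1000).astype(np.float32)))
r=arm.silhouettes(w,'plate_center')
for q in r[:2]:
    P=cloud(w,q['pixels']); print('plate',q['confidence'],len(P),P.min(0),P.max(0)); P=P[P[:,2]>.05]
    if len(P)>5: print(cv2.minAreaRect((P[:,:2]*1000).astype(np.float32)))
E
```

```text
tweezers_grip 0.81 [340.3 243. ] [0.5083 0.1385 0.081 ]
tweezers_grip 0.64 [221.4 248. ] [0.5129 0.018  0.081 ]
tweezers_rests 0.97 [339.7 235.5] [0.5092 0.1389 0.059 ]
stand_slot 0.94 [337.2 233.2] [0.5082 0.1364 0.055 ]
plate_center 0.5 [242.2 259.5] [0.5493 0.0264 0.033 ]
rack 0.73 [227.1 239.2] [0.5375 0.0014 0.    ]
rack 0.53 [ 80.8 225.7] [ 0.5181 -0.1782  0.    ]
socket_mouth 0.74 [ 42.4 200.7] [ 0.4718 -0.1811  0.046 ]
socket_mouth 0.43 [197.5 241.6] [ 0.5207 -0.0187  0.046 ]
short_a_center 0.6 [221.3 249.2] [0.5396 0.0006 0.025 ]
rack 0.77 2897 0.025914975970204483 ((538.0527954101562, 0.8006668090820312), (88.21276092529297, 62.88750457763672), 70.66961669921875)
socket 0.57 2161 0.04584265209939721 ((477.63751220703125, -179.02035522460938), (64.65009307861328, 42.62786102294922), 1.9771389961242676)
plate 0.71 230 [ 0.5277  0.0045 -0.0007] [0.5963 0.0353 0.0598]
((546.7334594726562, 27.488325119018555), (3.067678928375244, 39.824520111083984), 70.95065307617188)
```

View pics/w1.png

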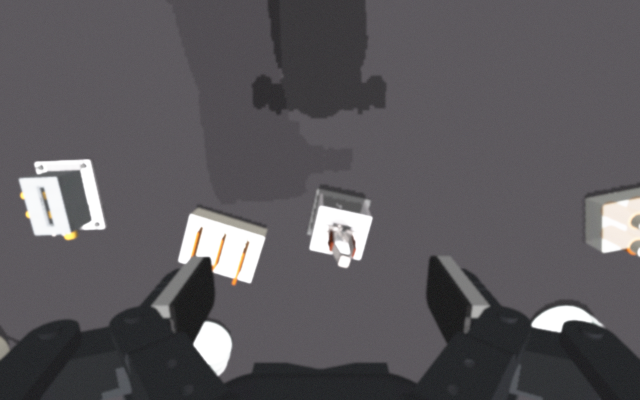

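The wrist view shows the stand and tweezers at (340,235). The rack is at (225,245), with the tall plate in its right slot at (240,260). The socket is at (45,205). All fit the sizes given. Next is the stand's angle.

```bash
python3 - <<'E'
from h import *
np.set_printoptions(precision=4,suppress=True)
w=arm.capture('wrist');P=cloud(w);near=np.hypot(P[:,0]-.508,P[:,1]-.137)<.05
k=near&(abs(P[:,2]-.055)<.004);r=cv2.minAreaRect((P[k][:,:2]*1000).astype(np.float32));print(P[k][:,2].mean(),r)
for lo,hi in [(.058,.064),(.076,.086),(.09,.1),(.1,.115),(.115,.13)]:
    k=near&(P[:,2]>lo)&(P[:,2]<hi);Q=P[k][:,:2]*1000
    if len(Q)>4: print(lo,k.sum(),Q.mean(0),Q.min(0),Q.max(0),cv2.minAreaRect(Q.astype(np.float32)))
v=np.array([r[0][0]/1000,r[0][1]/1000,.15]);L=max(r[1]);a=r[2] if r[1][0]>r[1][1] else r[2]+90
print(a,move(v,a))
E
```

```text
0.05501693990804828 ((507.278564453125, 139.9988250732422), (56.455204010009766, 50.60183334350586), 77.4333267211914)
0.058 183 [504.7728 137.8936] [496.2852 121.1503] [514.7881 158.5668] ((506.61920166015625, 139.86712646484375), (36.44207763671875, 13.974077224731445), 76.36148071289062)
0.076 71 [504.4433 138.4319] [498.477  125.4505] [513.3941 153.7671] ((506.55755615234375, 139.4649658203125), (27.1199951171875, 10.470645904541016), 75.51631927490234)
0.09 119 [505.7546 138.6839] [498.8506 126.4358] [515.8607 153.5087] ((507.2822265625, 139.7891845703125), (26.485301971435547, 11.266247749328613), 74.73666381835938)
0.1 105 [505.0856 136.8124] [500.5443 130.2629] [511.6228 149.3379] ((507.1849365234375, 139.6978302001953), (17.799962997436523, 9.853703498840332), 75.03016662597656)
0.115 138 [506.0485 139.5874] [501.4076 133.7663] [512.563  145.6194] ((507.05047607421875, 139.62881469726562), (9.558883666992188, 10.783014297485352), 69.9036865234375)
77.4333267211914 {'dx': np.float64(-78.7), 'dy': np.float64(15.0), 'dz': np.float64(142.1), 'yaw': np.float64(0.2208), 'yaw_alt': np.float64(-2.921), 'yang': np.float64(90.09)}
```

>>> servo_tool(increments=[{"dx":-39,"dy":7,"dz":0,"yaw":0.12,"fingers":0.2},{"dx":-76,"dy":15,"dz":30,"yaw":0.237,"fingers":0.2},{"dx":-78.5,"dy":15,"dz":70,"yaw":0.237,"fingers":0.2},{"dx":-78.5,"dy":15,"dz":110,"yaw":0.237,"fingers":0.2},{"dx":-78.5,"dy":15,"dz":142,"yaw":0.237,"fingers":0.2},{"dx":-78.5,"dy":15,"dz":142,"yaw":0.237,"fingers":0.2},{"dx":-78.5,"dy":15,"dz":142,"yaw":0.237,"fingers":0.2},{"dx":-78.5,"dy":15,"dz":142,"yaw":0.237,"fingers":0.2}])

```text
time_s: 3.65
eef_pos: [0.5084, 0.1396, 0.152]
eef_rot: [0.118, 0.993, 0.0, 0.001]
ft_force: [0.6, -0.2, -0.2]
gripper_width: 0.0515
gripper_force: 0.0
```

```bash
python3 - <<'E'
from h import *
np.set_printoptions(precision=4,suppress=True)
s=arm.sense();print(s['eef_pos'],s['joints'],s['gripper_width'],s['ft_force'])
w=arm.capture('wrist');P=cloud(w);near=np.hypot(P[:,0]-.508,P[:,1]-.137)<.045
k=near&(abs(P[:,2]-.055)<.003);print(P[k][:,2].mean(),cv2.minAreaRect((P[k][:,:2]*1000).astype(np.float32)))
for lo,hi in [(.058,.064),(.076,.086),(.09,.1),(.1,.113)]:
    k=near&(P[:,2]>lo)&(P[:,2]<hi);Q=P[k][:,:2]*1000
    if len(Q)>4: print(lo,k.sum(),Q.min(0),Q.max(0),cv2.minAreaRect(Q.astype(np.float32)))
print(move([.5070,.1397,.080],76.5))
a=arm.capture('scene');b=arm.capture('side')
cv2.imwrite('pics/w2.png',w['pixels'][:,:,::-1])
E
```

```text
[0.5084 0.1396 0.152 ] [ 0.1155  0.2709 -0.2593  1.0383  0.0001  0.3521] 0.05151091286719283 [ 0.6191 -0.2341 -0.1902]
0.0549568538571593 ((507.69891357421875, 140.02381896972656), (56.17094802856445, 50.534095764160156), 76.91609954833984)
0.058 524 [496.3054 120.8424] [518.3097 159.2864] ((507.5960693359375, 140.15928649902344), (36.6826057434082, 14.166092872619629), 74.88528442382812)
0.076 127 [498.4836 127.8845] [512.7184 154.8352] ((506.2760314941406, 140.30201721191406), (27.84845733642578, 8.945969581604004), 73.52316284179688)
0.09 359 [498.9582 126.3247] [515.7465 153.7401] ((507.3304748535156, 140.04931640625), (26.48531723022461, 10.950685501098633), 74.65326690673828)
0.1 264 [501.02   129.9836] [514.0522 149.7589] ((507.5763854980469, 140.00454711914062), (18.369617462158203, 9.567022323608398), 75.75426483154297)
{'dx': np.float64(2.1), 'dy': np.float64(-0.4), 'dz': np.float64(72.8), 'yaw': np.float64(-0.0011), 'yaw_alt': np.float64(3.141), 'yang': np.float64(76.44)}
```

View pics/w2.png

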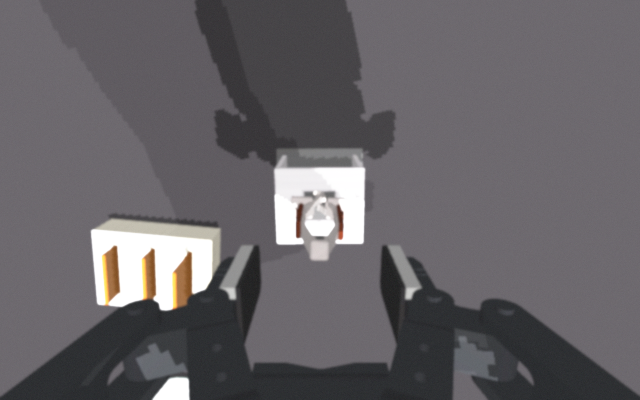

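The stand sits squarely in the middle of the view at (320,215), with the grips at x≈298 and 341, centred between the fingers. Descending.

>>> servo_tool(increments=[{"dx":1,"dy":0,"dz":25,"yaw":0.01,"fingers":0},{"dx":1,"dy":0,"dz":50,"yaw":0.01,"fingers":0},{"dx":1,"dy":0,"dz":65,"yaw":0.01,"fingers":0},{"dx":1,"dy":0,"dz":70,"yaw":0.01,"fingers":-0.1},{"dx":1,"dy":0,"dz":72,"yaw":0.01,"fingers":-0.1},{"dx":1,"dy":0,"dz":72,"yaw":0.01,"fingers":-0.1},{"dx":1,"dy":0,"dz":72,"yaw":0.01,"fingers":-0.1}])

```text
time_s: 4.38
eef_pos: [0.5077, 0.1397, 0.0796]
eef_rot: [0.123, 0.992, 0.0, 0.001]
ft_force: [0.8, 0.3, 0.3]
gripper_width: 0.0381
gripper_force: 0.0
```

```bash
python3 - <<'E'
from h import *
b=arm.capture('side');a=arm.capture('scene')
print(arm.sense()['eef_pos'],arm.sense()['ft_force'])
f=lambda c:cv2.resize(c['pixels'][:,:,::-1][int(proj(c,[.507,.14,.09])[1])-50:][:100,int(proj(c,[.507,.14,.09])[0])-50:][:,:100],(400,400),interpolation=cv2.INTER_CUBIC)
cv2.imwrite('pics/g1.png',np.hstack([f(a),f(b)]))
E
```

```text
[0.50754187 0.13968838 0.07946527] [ 0.6568347   0.5664882  -0.86925934]
```

View pics/g1.png

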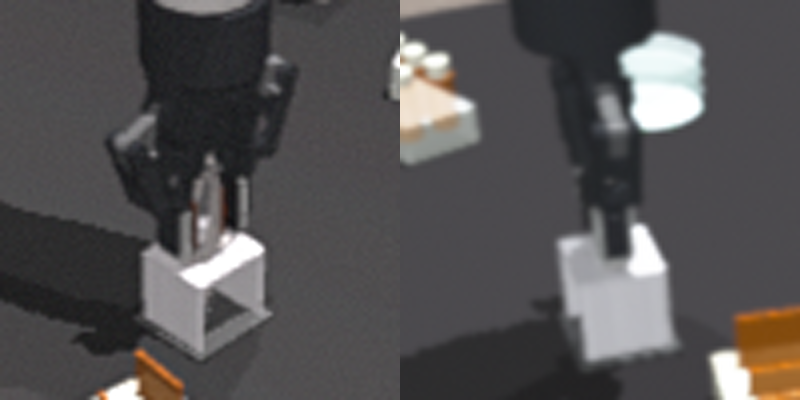

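>>> servo_tool(increments=[{"dx":0,"dy":0,"dz":0,"yaw":0,"fingers":-0.28},{"dx":0,"dy":0,"dz":0,"yaw":0,"fingers":-0.28},{"dx":0,"dy":0,"dz":0,"yaw":0,"fingers":-0.28},{"dx":0,"dy":0,"dz":0.7,"yaw":0,"fingers":-0.28},{"dx":0,"dy":0,"dz":0.7,"yaw":0,"fingers":-0.28}], grip_force=60)

```text
time_s: 4.9
eef_pos: [0.5066, 0.1396, 0.0775]
eef_rot: [0.123, 0.992, 0.0, 0.0]
ft_force: [0.1, 0.1, 1.7]
gripper_width: 0.0308
gripper_force: 0.7
```

>>> servo_tool(increments=[{"dx":0,"dy":0,"dz":0.7,"yaw":0,"fingers":-0.28},{"dx":0,"dy":0,"dz":0.7,"yaw":0,"fingers":-0.28}])

```text
time_s: 5.07
eef_pos: [0.5066, 0.1396, 0.0774]
eef_rot: [0.123, 0.992, 0.0, 0.0]
ft_force: [-2.2, -0.3, 7.2]
gripper_width: 0.0304
gripper_force: 3.6
```

>>> servo_tool(increments=[{"dx":0,"dy":0,"dz":-0.8,"yaw":0,"fingers":-0.28},{"dx":0,"dy":0,"dz":-0.8,"yaw":0,"fingers":-0.39},{"dx":0,"dy":0,"dz":-0.8,"yaw":0,"fingers":-0.39},{"dx":0,"dy":0,"dz":-0.8,"yaw":0,"fingers":-0.39},{"dx":0,"dy":0,"dz":-0.8,"yaw":0,"fingers":-0.39}], grip_force=60)

```text
time_s: 5.48
eef_pos: [0.5068, 0.1396, 0.0779]
eef_rot: [0.123, 0.992, 0.0, 0.001]
ft_force: [-1.9, 0.5, 4.9]
gripper_width: 0.0267
gripper_force: 13.0
```

>>> servo_tool(increments=[{"dx":0,"dy":0,"dz":-10,"yaw":0,"fingers":-0.39},{"dx":0,"dy":0,"dz":-30,"yaw":0,"fingers":-0.39},{"dx":0,"dy":0,"dz":-55,"yaw":0,"fingers":-0.39},{"dx":0,"dy":0,"dz":-80,"yaw":0,"fingers":-0.39},{"dx":0,"dy":0,"dz":-105,"yaw":0,"fingers":-0.39},{"dx":0,"dy":0,"dz":-120,"yaw":0,"fingers":-0.39},{"dx":0,"dy":0,"dz":-120,"yaw":0,"fingers":-0.39}])

```text
time_s: 6.07
eef_pos: [0.5083, 0.1398, 0.2014]
eef_rot: [0.123, 0.992, 0.001, 0.003]
ft_force: [0.8, 0.1, -0.7]
gripper_width: 0.026
gripper_force: 11.0
```

```bash
python3 - <<'E'
from h import *
np.set_printoptions(precision=4,suppress=True)
s=arm.sense();print(s['eef_pos'],s['ft_force'],s['gripper_width'],s['gripper_force'])
a=arm.capture('scene');b=arm.capture('side');w=arm.capture('wrist');L=[]
for n in ['tweezers_tip','tweezers_grip']:
  L=[]
  for c in (a,b,w):
    r=arm.landmark_of(c,n); print(n,[(round(q['confidence'],2),q['pixel']) for q in r[:2]], proj(c,s['eef_pos']-[0,0,.063*(n[-1]=='p')]))
    if r: L.append((c,r[0]['pixel']))
  if len(L)>1: print(tri(L))
P=cloud(w)
k=(np.hypot(P[:,0]-.547,P[:,1]-.027)<.03)&(P[:,2]>.05)&(P[:,2]<.062)
print('plate',k.sum(),cv2.minAreaRect((P[k][:,:2]*1000).astype(np.float32)),P[k][:,2].max())
k=(np.hypot(P[:,0]-.538,P[:,1]-.001)<.06)&(abs(P[:,2]-.026)<.003)
print('rack',k.sum(),cv2.minAreaRect((P[k][:,:2]*1000).astype(np.float32)))
def crop(c,X):
    u,v=proj(c,X).astype(int);v=min(v,350);return cv2.resize(c['pixels'][:,:,::-1][v-50:v+50,u-50:u+50],(400,400),interpolation=cv2.INTER_CUBIC)
X=s['eef_pos']-[0,0,.03]
cv2.imwrite('pics/g2.png',np.hstack([crop(a,X),crop(b,X)]))
E
```

```text
[0.5083 0.1398 0.2014] [ 0.8094  0.1233 -0.7382] 0.026033914868993754 11.014474049443379
tweezers_tip [(0.6, [327.9, 115.6])] [327.1089 115.4925]
tweezers_tip [(0.41, [234.0, 147.7])] [235.8338 147.6739]
tweezers_tip [(0.56, [320.8, 230.7])] [320.4277 231.4476]
[0.5075 0.1416 0.1377]
tweezers_grip [(0.72, [327.1, 89.9])] [327.1089 115.4925]
tweezers_grip [(0.71, [233.6, 128.3])] [235.8338 147.6739]
tweezers_grip [] [320.4277 231.4476]
[0.5051 0.1431 0.192 ]
plate 325 ((547.5496826171875, 27.56058692932129), (3.6166296005249023, 40.644493103027344), 70.66634368896484) 0.05965075390202235
rack 4905 ((538.3004760742188, 0.7179031372070312), (89.17961883544922, 63.348243713378906), 70.90132904052734)
```

View pics/g2.png

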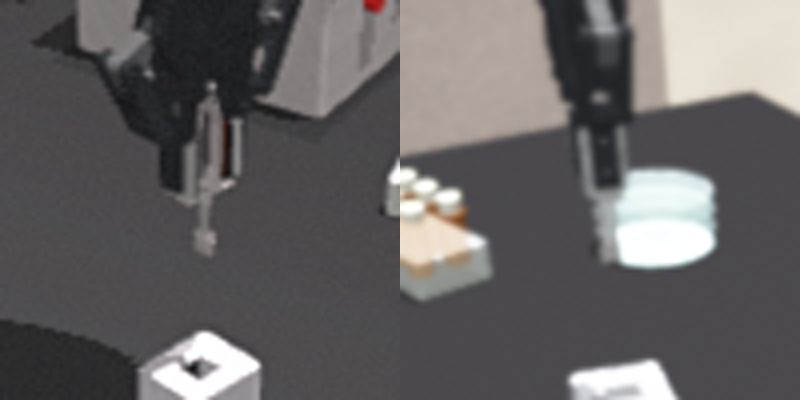

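The tweezers hang straight in the gripper with the tips closed, and the stand's slot is empty. The tip position agrees with TCP − 63 mm.

```bash
python3 -c "
from h import *
print(move([.5473,.0274,.160],70.8))"
```

```text
{'dx': np.float64(-67.6), 'dy': np.float64(-98.6), 'dz': np.float64(36.4), 'yaw': np.float64(0.0883), 'yaw_alt': np.float64(-3.053), 'yang': np.float64(75.86)}
```

>>> servo_tool(increments=[{"dx":-15,"dy":-20,"dz":0,"yaw":0.02,"fingers":-0.39},{"dx":-33,"dy":-45,"dz":0,"yaw":0.05,"fingers":-0.39},{"dx":-50,"dy":-72,"dz":10,"yaw":0.088,"fingers":-0.39},{"dx":-62,"dy":-92,"dz":25,"yaw":0.088,"fingers":-0.39},{"dx":-67.6,"dy":-98.6,"dz":36,"yaw":0.088,"fingers":-0.55},{"dx":-67.6,"dy":-98.6,"dz":36,"yaw":0.088,"fingers":-0.55},{"dx":-67.6,"dy":-98.6,"dz":36,"yaw":0.088,"fingers":-0.55},{"dx":-67.6,"dy":-98.6,"dz":36,"yaw":0.088,"fingers":-0.55},{"dx":-67.6,"dy":-98.6,"dz":36,"yaw":0.088,"fingers":-0.55}], grip_force=60)

```text
time_s: 7.27
eef_pos: [0.5478, 0.0286, 0.1621]
eef_rot: [0.166, 0.986, 0.0, 0.0]
ft_force: [1.1, 0.3, -1.4]
gripper_width: 0.0197
gripper_force: 22.5
```

```bash
python3 - <<'E'
from h import *
np.set_printoptions(precision=4,suppress=True)
s=arm.sense();print(s['eef_pos'],s['ft_force'],s['gripper_width'],s['gripper_force'],s['joint_vel'])
w=arm.capture('wrist');a=arm.capture('scene')
print(move([.5473,.0274,.1145],70.8))
P=cloud(w)
k=(np.hypot(P[:,0]-.547,P[:,1]-.027)<.03)&(P[:,2]>.045)&(P[:,2]<.062)
print('plate',k.sum(),cv2.minAreaRect((P[k][:,:2]*1000).astype(np.float32)))
k=(np.hypot(P[:,0]-.538,P[:,1]-.001)<.06)&(abs(P[:,2]-.026)<.003)
print('rack',k.sum(),cv2.minAreaRect((P[k][:,:2]*1000).astype(np.float32)))
print(proj(w,[.5473,.0274,.058]))
def crop(c,X):
    u,v=proj(c,X).astype(int);v=min(v,345);return cv2.resize(c['pixels'][:,:,::-1][v-55:v+55,u-55:u+55],(400,400),interpolation=cv2.INTER_CUBIC)
cv2.imwrite('pics/g3.png',np.hstack([crop(a,s['eef_pos']-[0,0,.06]),crop(w,s['eef_pos']-[0,0,.08])]))
E
```

```text
[0.5478 0.0286 0.1621] [ 1.0607  0.2609 -1.3794] 0.019729122452637412 22.52869074116461 [ 0.004  -0.0054 -0.0001 -0.0034 -0.0003 -0.    ]
{'dx': np.float64(0.3), 'dy': np.float64(-1.3), 'dz': np.float64(47.8), 'yaw': np.float64(0.002), 'yaw_alt': np.float64(-3.14), 'yang': np.float64(70.92)}
plate 245 ((547.517822265625, 27.355594635009766), (2.061380386352539, 39.71356201171875), 70.86228942871094)
rack 8087 ((538.441650390625, 0.7306556701660156), (88.24386596679688, 62.17012405395508), 70.89948272705078)
[317.4192 203.9465]
```

View pics/g3.png

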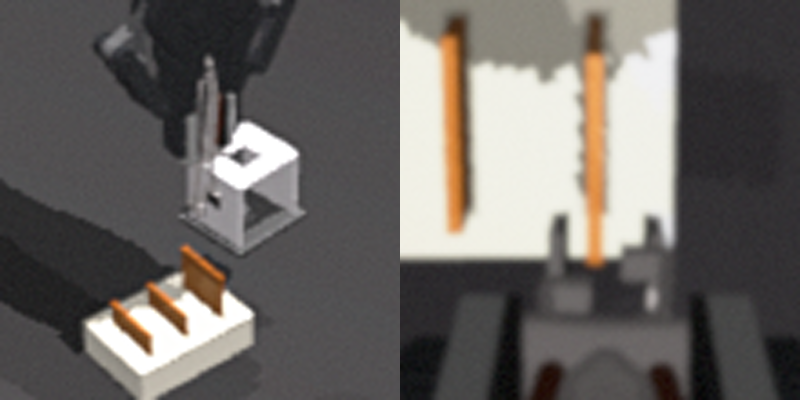

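The open jaws at crop x≈558 and 655 straddle the tall plate, which is at x≈594. That matches the computed 1.3 mm offset, so I'm correcting it while descending.

>>> servo_tool(increments=[{"dx":0.2,"dy":-1.3,"dz":5,"yaw":0,"fingers":-0.56},{"dx":0.2,"dy":-1.3,"dz":15,"yaw":0,"fingers":-0.56},{"dx":0.2,"dy":-1.3,"dz":27,"yaw":0,"fingers":-0.56},{"dx":0.2,"dy":-1.3,"dz":37,"yaw":0,"fingers":-0.56},{"dx":0.2,"dy":-1.3,"dz":44,"yaw":0,"fingers":-0.56},{"dx":0.2,"dy":-1.3,"dz":47.5,"yaw":0,"fingers":-0.56},{"dx":0.2,"dy":-1.3,"dz":47.5,"yaw":0,"fingers":-0.56},{"dx":0.2,"dy":-1.3,"dz":47.5,"yaw":0,"fingers":-0.56}])

```text
time_s: 8.03
eef_pos: [0.5472, 0.0263, 0.1138]
eef_rot: [0.167, 0.986, 0.0, -0.0]
ft_force: [-0.5, -0.3, 0.1]
gripper_width: 0.0193
gripper_force: 22.7
```

```bash
python3 - <<'E'
from h import *
np.set_printoptions(precision=4,suppress=True)
s=arm.sense();print(s['eef_pos'],s['ft_force'],s['gripper_width'],s['gripper_force'])
print(move([.5474,.0274,.1145],70.8))
E
```

```text
[0.5472 0.0263 0.1138] [-0.4977 -0.2676  0.0988] 0.01929300301866738 22.656454954412766
{'dx': np.float64(0.2), 'dy': np.float64(1.1), 'dz': np.float64(-0.7), 'yaw': np.float64(0.0003), 'yaw_alt': np.float64(-3.141), 'yang': np.float64(70.82)}
```

>>> servo_tool(increments=[{"dx":0.2,"dy":1,"dz":-0.7,"yaw":0,"fingers":-0.56},{"dx":0.2,"dy":1,"dz":-0.7,"yaw":0,"fingers":-0.56},{"dx":0.2,"dy":1,"dz":-0.7,"yaw":0,"fingers":-0.47},{"dx":0.2,"dy":1,"dz":-0.7,"yaw":0,"fingers":-0.43},{"dx":0.2,"dy":1,"dz":-0.7,"yaw":0,"fingers":-0.39},{"dx":0.2,"dy":1,"dz":-0.7,"yaw":0,"fingers":-0.39},{"dx":0.2,"dy":1,"dz":-0.7,"yaw":0,"fingers":-0.39}])

```text
time_s: 8.62
eef_pos: [0.5479, 0.0272, 0.1153]
eef_rot: [0.167, 0.986, 0.0, 0.001]
ft_force: [0.3, -0.1, 4.8]
gripper_width: 0.0263
gripper_force: 8.9
```

>>> servo_tool(increments=[{"dx":0,"dy":0,"dz":-5,"yaw":0,"fingers":-0.39},{"dx":0,"dy":0,"dz":-12,"yaw":0,"fingers":-0.39},{"dx":0,"dy":0,"dz":-22,"yaw":0,"fingers":-0.39},{"dx":0,"dy":0,"dz":-34,"yaw":0,"fingers":-0.39},{"dx":0,"dy":0,"dz":-48,"yaw":0,"fingers":-0.39},{"dx":0,"dy":0,"dz":-62,"yaw":0,"fingers":-0.39},{"dx":0,"dy":0,"dz":-72,"yaw":0,"fingers":-0.39},{"dx":0,"dy":0,"dz":-76,"yaw":0,"fingers":-0.39},{"dx":0,"dy":0,"dz":-76,"yaw":0,"fingers":-0.39}])

```text
time_s: 9.37
eef_pos: [0.5481, 0.0272, 0.192]
eef_rot: [0.167, 0.986, 0.0, 0.001]
ft_force: [0.4, 1.0, -1.0]
gripper_width: 0.026
gripper_force: 9.7
```

```bash
python3 - <<'E'
from h import *
np.set_printoptions(precision=4,suppress=True)
s=arm.sense();print(s['eef_pos'],s['ft_force'],s['gripper_width'],s['gripper_force'])
w=arm.capture('wrist');a=arm.capture('scene');b=arm.capture('side')
P=cloud(w)
k=(np.hypot(P[:,0]-.478,P[:,1]+.178)<.05)&(abs(P[:,2]-.046)<.003)
r=cv2.minAreaRect((P[k][:,:2]*1000).astype(np.float32));print('socket',k.sum(),r)
for n,z in [('plate_center',0),('tweezers_tip',0)]:
  L=[(c,q[0]['pixel']) for c in (a,b,w) for q in [arm.landmark_of(c,n)] if q]
  if len(L)>1: print(n,tri(L))
print(proj(w,[.4776,-.179,.046]),arm.landmark_of(w,'socket_mouth'))
print(move([.4776,-.179,.19],92))
def crop(c,X):
    u,v=proj(c,X).astype(int);v=min(v,345);return cv2.resize(c['pixels'][:,:,::-1][v-55:v+55,u-55:u+55],(400,400),interpolation=cv2.INTER_CUBIC)
cv2.imwrite('pics/g4.png',np.hstack([crop(a,s['eef_pos']-[0,0,.08]),crop(w,s['eef_pos']-[0,0,.08])]))
E
```

```text
[0.5481 0.0272 0.192 ] [ 0.3831  1.0071 -0.9742] 0.026032213260779064 9.702625026111491
socket 4026 ((477.75244140625, -178.73190307617188), (64.20207214355469, 42.39939498901367), 1.7808760404586792)
plate_center [0.5526 0.0294 0.1035]
tweezers_tip [0.5488 0.0246 0.1317]
[ 38.6635 189.3534] [{'pixel': [35.1, 186.5], 'confidence': 0.94}]
{'dx': np.float64(-2.1), 'dy': np.float64(-217.7), 'dz': np.float64(0.2), 'yaw': np.float64(-0.3697), 'yaw_alt': np.float64(2.772), 'yang': np.float64(70.82)}
```

View pics/g4.png

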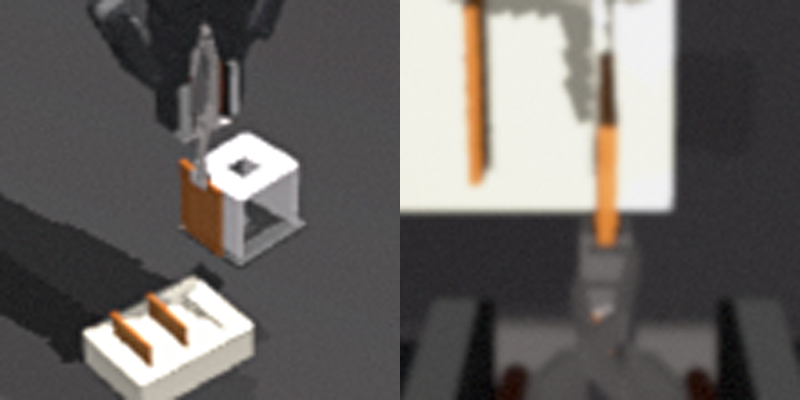

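The plate is lifted clear and hangs upright from the tips, and its slot in the rack is empty. Next I go part of the way to the socket and measure the slot.

>>> servo_tool(increments=[{"dx":0,"dy":-8,"dz":0,"yaw":-0.02,"fingers":-0.39},{"dx":0,"dy":-24,"dz":0,"yaw":-0.07,"fingers":-0.39},{"dx":0,"dy":-44,"dz":0,"yaw":-0.13,"fingers":-0.39},{"dx":0,"dy":-66,"dz":0,"yaw":-0.19,"fingers":-0.39},{"dx":0,"dy":-88,"dz":0,"yaw":-0.25,"fingers":-0.39},{"dx":0,"dy":-108,"dz":0,"yaw":-0.31,"fingers":-0.39},{"dx":0,"dy":-124,"dz":0,"yaw":-0.37,"fingers":-0.39},{"dx":0,"dy":-132,"dz":0,"yaw":-0.37,"fingers":-0.39},{"dx":0,"dy":-134,"dz":0,"yaw":-0.37,"fingers":-0.39},{"dx":0,"dy":-134,"dz":0,"yaw":-0.37,"fingers":-0.39}])

```text
time_s: 10.7
eef_pos: [0.5033, -0.0995, 0.1906]
eef_rot: [-0.016, 1.0, 0.0, 0.0]
ft_force: [-0.1, -0.3, -0.5]
gripper_width: 0.026
gripper_force: 9.7
```

```bash
cat > sock.py <<'E'
from h import *
np.set_printoptions(precision=4,suppress=True)
def sock(w):
    P=cloud(w);k=(abs(P[:,0]-.478)<.05)&(abs(P[:,1]+.178)<.035)&(abs(P[:,2]-.046)<.0025)
    Q=P[k][:,:2]*1000; print('top',k.sum(),cv2.minAreaRect(Q.astype(np.float32)))
    # rasterise top face at 0.5 mm by inverse projection
    g=np.zeros((200,260,3),np.uint8);dz=np.zeros((200,260))
    for i in range(200):
        for j in range(260):
            u,v=proj(w,[.478+(j-130)*.0005,-.178+(i-100)*.0005,.046]).round().astype(int)
            if 0<=u<640 and 0<=v<400: g[i,j]=w['pixels'][v,u][::-1]
    return g
E
python3 - <<'E'
from sock import *
s=arm.sense();print(s['eef_pos'],s['ft_force'],s['gripper_width'],s['gripper_force'])
w=arm.capture('wrist');g=sock(w)
g=cv2.resize(g,(780,600),interpolation=cv2.INTER_NEAREST);cv2.imwrite('pics/s1.png',g)
print(arm.landmark_of(w,'socket_mouth')[:1],[atz(w,q['pixel'],.046) for q in arm.landmark_of(w,'socket_mouth')[:1]])
print(move([.4776,-.179,.19],91.8))
E
```

```text
[ 0.5033 -0.0995  0.1906] [-0.0721 -0.2786 -0.4854] 0.026041412059567268 9.704724053735845
top 4211 ((477.94793701171875, -179.0371856689453), (64.52591705322266, 40.687889099121094), 1.764319658279419)
[{'pixel': [212.9, 148.6], 'confidence': 0.77}] [array([ 0.4752, -0.18  ,  0.046 ])]
{'dx': np.float64(28.8), 'dy': np.float64(-79.5), 'dz': np.float64(0.6), 'yaw': np.float64(0.004), 'yaw_alt': np.float64(-3.138), 'yang': np.float64(92.03)}
```

View pics/s1.png

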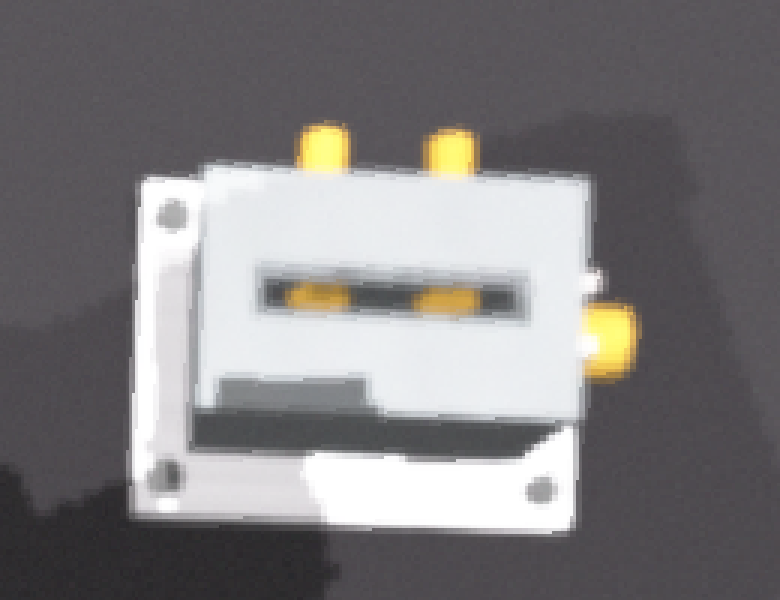

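The rectified top view (6 px/mm) shows the slot centred at (392,293), with the contacts on the −y side. That puts the mouth at about (0.478, −0.179) with a 1.8° yaw, which agrees with the depth fit.

>>> servo_tool(increments=[{"dx":4,"dy":-10,"dz":0,"yaw":0.003,"fingers":-0.39},{"dx":10,"dy":-28,"dz":0,"yaw":0.003,"fingers":-0.39},{"dx":18,"dy":-48,"dz":0,"yaw":0.003,"fingers":-0.39},{"dx":24,"dy":-66,"dz":0,"yaw":0.003,"fingers":-0.39},{"dx":27,"dy":-76,"dz":0,"yaw":0.003,"fingers":-0.39},{"dx":28,"dy":-79,"dz":10,"yaw":0.003,"fingers":-0.39},{"dx":28,"dy":-79,"dz":20,"yaw":0.003,"fingers":-0.39},{"dx":28,"dy":-79,"dz":25,"yaw":0.003,"fingers":-0.39},{"dx":28,"dy":-79,"dz":25,"yaw":0.003,"fingers":-0.39},{"dx":28,"dy":-79,"dz":25,"yaw":0.003,"fingers":-0.39}])

```text
time_s: 11.68
eef_pos: [0.4778, -0.1781, 0.1647]
eef_rot: [-0.017, 1.0, 0.001, -0.001]
ft_force: [0.4, 0.5, -0.4]
gripper_width: 0.0257
gripper_force: 9.7
```

```bash
python3 - <<'E'
from sock import *
s=arm.sense();print(s['eef_pos'],s['ft_force'],s['gripper_width'],s['gripper_force'])
w=arm.capture('wrist')
print(move([.4780,-.1786,.156],91.8))
P=cloud(w);k=(abs(P[:,0]-.478)<.04)&(abs(P[:,1]+.178)<.012)
for lo,hi in [(.06,.08),(.08,.095),(.095,.103)]:
    Q=P[k&(P[:,2]>lo)&(P[:,2]<hi)]
    if len(Q)>5: print(lo,len(Q),cv2.minAreaRect((Q[:,:2]*1000).astype(np.float32)),Q[:,2].max())
g=np.hstack([w['pixels'][130:330,220:420]]);b=arm.capture('side')
u,v=proj(b,[.478,-.179,.07]).astype(int)
cv2.imwrite('pics/s2.png',np.hstack([cv2.resize(g,(400,400)),cv2.resize(b['pixels'][v-50:v+50,u-50:u+50],(400,400),interpolation=cv2.INTER_CUBIC)])[:,:,::-1])
E
```

```text
[ 0.4778 -0.1781  0.1647] [ 0.361   0.4922 -0.4424] 0.025745945289541865 9.708101021242328
{'dx': np.float64(0.2), 'dy': np.float64(-0.2), 'dz': np.float64(9.3), 'yaw': np.float64(0.002), 'yaw_alt': np.float64(-3.14), 'yang': np.float64(91.91)}
0.06 44 ((463.2183837890625, -177.70877075195312), (2.5544838905334473, 11.685148239135742), 88.38048553466797) 0.07993955141579599
0.08 41 ((463.3347473144531, -177.716796875), (2.3861546516418457, 11.711370468139648), 88.69977569580078) 0.09446714601207977
0.095 26 ((465.353759765625, -176.6603546142578), (4.948428153991699, 15.59773063659668), 88.46627807617188) 0.10294568938973218
```

View pics/s2.png

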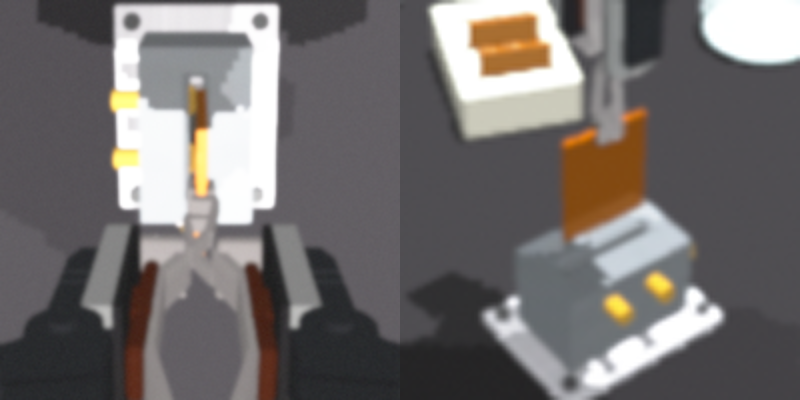

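The wrist view shows the plate's edge at (200,150) lined up over the slot. The side view shows it upright, centred in the tips and just above the mouth. Entering slowly.

>>> servo_tool(increments=[{"dx":0.2,"dy":-0.5,"dz":4,"yaw":0.002,"fingers":-0.39},{"dx":0.2,"dy":-0.5,"dz":7,"yaw":0.002,"fingers":-0.39},{"dx":0.2,"dy":-0.5,"dz":9,"yaw":0.002,"fingers":-0.39},{"dx":0.2,"dy":-0.5,"dz":11,"yaw":0.002,"fingers":-0.39},{"dx":0.2,"dy":-0.5,"dz":12,"yaw":0.002,"fingers":-0.39},{"dx":0.2,"dy":-0.5,"dz":12,"yaw":0.002,"fingers":-0.39}])

```text
time_s: 12.28
eef_pos: [0.4778, -0.1796, 0.1533]
eef_rot: [-0.015, 1.0, 0.0, -0.0]
ft_force: [0.0, -0.5, -0.5]
gripper_width: 0.026
gripper_force: 9.7
```

>>> servo_tool(increments=[{"dx":0,"dy":0,"dz":1,"yaw":0,"fingers":-0.39},{"dx":0,"dy":0,"dz":2,"yaw":0,"fingers":-0.39},{"dx":0,"dy":0,"dz":2.5,"yaw":0,"fingers":-0.39},{"dx":0,"dy":0,"dz":2.5,"yaw":0,"fingers":-0.39}])

```text
time_s: 12.62
eef_pos: [0.4779, -0.1797, 0.151]
eef_rot: [-0.015, 1.0, 0.0, -0.0]
ft_force: [-0.3, 0.3, -0.5]
gripper_width: 0.026
gripper_force: 9.7
```

>>> servo_tool(increments=[{"dx":0,"dy":0.8,"dz":0,"yaw":0,"fingers":-0.39},{"dx":0,"dy":0.8,"dz":1,"yaw":0,"fingers":-0.39},{"dx":0,"dy":0.8,"dz":2,"yaw":0,"fingers":-0.39},{"dx":0,"dy":0.8,"dz":2,"yaw":0,"fingers":-0.39}])

```text
time_s: 12.95
eef_pos: [0.4779, -0.1788, 0.1489]
eef_rot: [-0.015, 1.0, 0.0, -0.0]
ft_force: [0.3, -0.6, -0.4]
gripper_width: 0.0259
gripper_force: 9.7
```

>>> servo_tool(increments=[{"dx":0,"dy":0,"dz":1,"yaw":0,"fingers":-0.39},{"dx":0,"dy":0,"dz":2,"yaw":0,"fingers":-0.39},{"dx":0,"dy":0,"dz":2,"yaw":0,"fingers":-0.39}])

```text
time_s: 13.2
eef_pos: [0.4778, -0.1789, 0.1468]
eef_rot: [-0.015, 1.0, 0.0, -0.0]
ft_force: [-0.5, 0.3, -0.1]
gripper_width: 0.0261
gripper_force: 9.7
```

>>> servo_tool(increments=[{"dx":0,"dy":0,"dz":1,"yaw":0,"fingers":-0.39},{"dx":0,"dy":0,"dz":2,"yaw":0,"fingers":-0.39},{"dx":0,"dy":0,"dz":2,"yaw":0,"fingers":-0.39}])

```text
time_s: 13.45
eef_pos: [0.4779, -0.1789, 0.1449]
eef_rot: [-0.015, 1.0, 0.0, -0.0]
ft_force: [-0.6, -0.3, -0.3]
gripper_width: 0.026
gripper_force: 9.7
```

>>> servo_tool(increments=[{"dx":0,"dy":0,"dz":1,"yaw":0,"fingers":-0.39},{"dx":0,"dy":0,"dz":2,"yaw":0,"fingers":-0.39},{"dx":0,"dy":0,"dz":2,"yaw":0,"fingers":-0.39}])

```text
time_s: 13.7
eef_pos: [0.4781, -0.179, 0.1431]
eef_rot: [-0.015, 1.0, -0.0, 0.0]
ft_force: [-0.3, -0.6, 0.8]
gripper_width: 0.026
gripper_force: 9.5
```

>>> servo_tool(increments=[{"dx":0,"dy":0,"dz":1,"yaw":0,"fingers":-0.39},{"dx":0,"dy":0,"dz":2,"yaw":0,"fingers":-0.39},{"dx":0,"dy":0,"dz":2,"yaw":0,"fingers":-0.39}])

```text
time_s: 13.95
eef_pos: [0.4781, -0.179, 0.1411]
eef_rot: [-0.015, 1.0, -0.0, 0.0]
ft_force: [0.1, 0.2, 2.4]
gripper_width: 0.0258
gripper_force: 9.3
```

>>> servo_tool(increments=[{"dx":0,"dy":0,"dz":1,"yaw":0,"fingers":-0.39},{"dx":0,"dy":0,"dz":2,"yaw":0,"fingers":-0.39},{"dx":0,"dy":0,"dz":2,"yaw":0,"fingers":-0.39}])

```text
time_s: 14.2
eef_pos: [0.4779, -0.1789, 0.1389]
eef_rot: [-0.015, 1.0, 0.0, -0.0]
ft_force: [0.2, -0.2, 1.1]
gripper_width: 0.0261
gripper_force: 9.3
```

>>> servo_tool(increments=[{"dx":0,"dy":0,"dz":1,"yaw":0,"fingers":-0.39},{"dx":0,"dy":0,"dz":2,"yaw":0,"fingers":-0.39},{"dx":0,"dy":0,"dz":3,"yaw":0,"fingers":-0.39},{"dx":0,"dy":0,"dz":3,"yaw":0,"fingers":-0.39}])

```text
time_s: 14.53
eef_pos: [0.4778, -0.1788, 0.1358]
eef_rot: [-0.015, 1.0, 0.0, -0.0]
ft_force: [0.0, 0.8, 0.5]
gripper_width: 0.026
gripper_force: 9.4
```

```bash
python3 - <<'E'
from sock import *
for n in ('scene','side'):
    c=arm.capture(n);h=cv2.cvtColor(c['pixels'],cv2.COLOR_RGB2HSV)
    m=(h[...,0]>18)&(h[...,0]<32)&(h[...,1]>110)&(h[...,2]>120)
    P=np.zeros((400,640,3));P[c['depth']>0]=cloud(c)
    m&=(abs(P[...,0]-.49)<.06)&(abs(P[...,1]+.178)<.05)
    k,l,st,ce=cv2.connectedComponentsWithStats(m.astype(np.uint8))
    for i in range(1,k):
        if st[i,4]>2:
            Q=P[l==i];o,d=ray(c,ce[i]);print(n,st[i],ce[i],np.median(Q,0),Q.min(0),Q.max(0),'on x=.517:',o+d*(.517-o[0])/d[0])
E
```

```text
scene [221 228   5   5  15] [222.9333 229.6667] [ 0.4702 -0.2071  0.038 ] [ 0.4675 -0.211   0.0321] [ 0.4731 -0.2008  0.0393] on x=.517: [ 0.517  -0.2454  0.1002]
scene [229 232   5   5  14] [231.0714 233.5714] [ 0.491  -0.2057  0.0374] [ 0.4877 -0.2097  0.0326] [ 0.4948 -0.2006  0.0387] on x=.517: [ 0.517  -0.2279  0.0729]
scene [249 233   5   6  18] [250.5    235.3889] [ 0.5211 -0.1796  0.0241] [ 0.5108 -0.1845  0.0183] [ 0.5242 -0.1738  0.0284] on x=.517: [ 0.517  -0.177   0.0198]
side [318 272   7   7  35] [321.4571 275.1429] [ 0.4894 -0.2036  0.0373] [ 0.4872 -0.2095  0.0307] [ 0.4996 -0.1975  0.0401] on x=.517: [ 0.517  -0.1704 -0.0037]
side [309 278   6   7  33] [311.5152 280.9091] [ 0.4681 -0.2058  0.0381] [ 0.4651 -0.2107  0.0282] [ 0.4786 -0.1988  0.0402] on x=.517: [ 0.517  -0.1401 -0.0427]
```

The thumbscrew centre is at about 21–23 mm, so the pad should be just a few millimetres below the plate. From here I go in single small steps.

>>> servo_tool(increments=[{"dx":0,"dy":0,"dz":0.5,"yaw":0,"fingers":-0.39},{"dx":0,"dy":0,"dz":1,"yaw":0,"fingers":-0.39},{"dx":0,"dy":0,"dz":1,"yaw":0,"fingers":-0.39}])

```text
time_s: 14.88
eef_pos: [0.478, -0.1789, 0.1351]
eef_rot: [-0.015, 1.0, 0.0, 0.0]
ft_force: [-0.7, -0.4, 1.7]
gripper_width: 0.0258
gripper_force: 9.4
```

>>> servo_tool(increments=[{"dx":0,"dy":0,"dz":0.5,"yaw":0,"fingers":-0.39},{"dx":0,"dy":0,"dz":1,"yaw":0,"fingers":-0.39},{"dx":0,"dy":0,"dz":1,"yaw":0,"fingers":-0.39}])

```text
time_s: 15.13
eef_pos: [0.4779, -0.1789, 0.1341]
eef_rot: [-0.015, 1.0, 0.0, 0.0]
ft_force: [0.2, 0.7, 1.4]
gripper_width: 0.0261
gripper_force: 9.3
```

>>> servo_tool(increments=[{"dx":0,"dy":0,"dz":0.5,"yaw":0,"fingers":-0.39},{"dx":0,"dy":0,"dz":1,"yaw":0,"fingers":-0.39},{"dx":0,"dy":0,"dz":1,"yaw":0,"fingers":-0.39}])

```text
time_s: 15.38
eef_pos: [0.4779, -0.1789, 0.133]
eef_rot: [-0.015, 1.0, 0.0, -0.0]
ft_force: [0.1, -0.0, 1.2]
gripper_width: 0.026
gripper_force: 9.3
```

>>> servo_tool(increments=[{"dx":0,"dy":0,"dz":0.5,"yaw":0,"fingers":-0.39},{"dx":0,"dy":0,"dz":1,"yaw":0,"fingers":-0.39},{"dx":0,"dy":0,"dz":1,"yaw":0,"fingers":-0.39}])

```text
time_s: 15.63
eef_pos: [0.4779, -0.1789, 0.132]
eef_rot: [-0.015, 1.0, 0.0, -0.0]
ft_force: [0.8, -0.6, 1.6]
gripper_width: 0.026
gripper_force: 9.3
```

>>> servo_tool(increments=[{"dx":0,"dy":0,"dz":0.5,"yaw":0,"fingers":-0.39},{"dx":0,"dy":0,"dz":1,"yaw":0,"fingers":-0.39},{"dx":0,"dy":0,"dz":1,"yaw":0,"fingers":-0.39}])

```text
time_s: 15.88
eef_pos: [0.478, -0.179, 0.1311]
eef_rot: [-0.015, 1.0, -0.0, 0.0]
ft_force: [-0.2, 0.3, 2.5]
gripper_width: 0.0262
gripper_force: 9.0
```

>>> servo_tool(increments=[{"dx":0,"dy":0,"dz":0.4,"yaw":0,"fingers":-0.39},{"dx":0,"dy":0,"dz":0.7,"yaw":0,"fingers":-0.39},{"dx":0,"dy":0,"dz":0.7,"yaw":0,"fingers":-0.39}])

```text
time_s: 16.13
eef_pos: [0.4779, -0.1789, 0.1303]
eef_rot: [-0.015, 1.0, 0.0, -0.0]
ft_force: [-0.2, -0.0, 2.3]
gripper_width: 0.0263
gripper_force: 9.0
```

>>> servo_tool(increments=[{"dx":0,"dy":0,"dz":0.5,"yaw":0,"fingers":-0.39},{"dx":0,"dy":0,"dz":0.8,"yaw":0,"fingers":-0.39},{"dx":0,"dy":0,"dz":0.8,"yaw":0,"fingers":-0.39}])

```text
time_s: 16.38
eef_pos: [0.4779, -0.1789, 0.1295]
eef_rot: [-0.015, 1.0, 0.0, -0.0]
ft_force: [-0.1, 0.7, 2.2]
gripper_width: 0.026
gripper_force: 8.9
```

```bash
python3 - <<'E'
from sock import *
s=arm.sense();print(s['eef_pos'],s['ft_force'])
a=arm.capture('scene');b=arm.capture('side')
# amber mask extents: visible plate above mouth
for n,c in (('scene',a),('side',b)):
    h=cv2.cvtColor(c['pixels'],cv2.COLOR_RGB2HSV);P=np.zeros((400,640,3));P[c['depth']>0]=cloud(c)
    m=(h[...,0]>5)&(h[...,0]<18)&(h[...,1]>120)&(np.hypot(P[...,0]-.478,P[...,1]+.179)<.035)&(P[...,2]>.044)
    if m.sum(): print(n,m.sum(),'top z',np.percentile(P[m][:,2],[50,90,98,100]),'expected',s['eef_pos'][2]-.0573)
    u,v=proj(c,[.478,-.179,.08]).astype(int)
    c['crop']=cv2.resize(c['pixels'][v-40:v+40,u-40:u+40],(400,400),interpolation=cv2.INTER_CUBIC)
cv2.imwrite('pics/s3.png',np.hstack([a['crop'],b['crop']])[:,:,::-1])
E
```

```text
[ 0.4779 -0.1789  0.1295] [-0.133   0.6659  2.1801]
scene 138 top z [0.0593 0.0742 0.1342 0.1505] expected 0.07220138053922884
side 248 top z [0.0597 0.0737 0.0757 0.0767] expected 0.07220138053922884
```

View pics/s3.png

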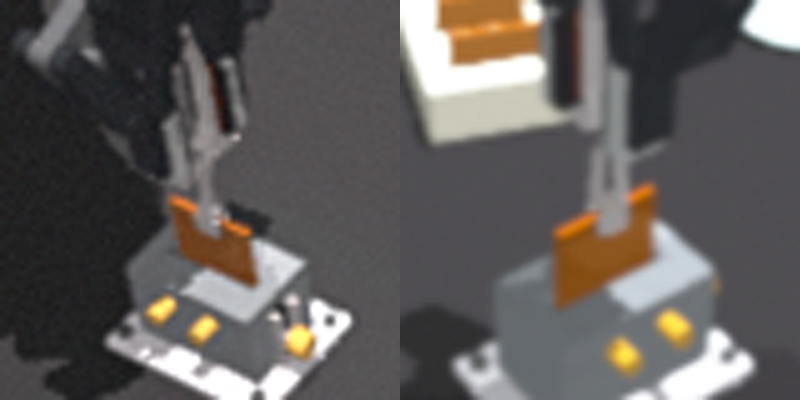

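The plate stands upright in the slot, with its top edge near 73 mm as expected. Contact drag is about 2 N. Continuing.

>>> servo_tool(increments=[{"dx":0,"dy":0,"dz":0.5,"yaw":0,"fingers":-0.39},{"dx":0,"dy":0,"dz":1,"yaw":0,"fingers":-0.39},{"dx":0,"dy":0,"dz":1,"yaw":0,"fingers":-0.39}])

```text
time_s: 16.73
eef_pos: [0.4779, -0.1789, 0.1285]
eef_rot: [-0.015, 1.0, 0.0, -0.0]
ft_force: [-0.2, 0.7, 3.0]
gripper_width: 0.0262
gripper_force: 8.8
```

>>> servo_tool(increments=[{"dx":0,"dy":0,"dz":0.5,"yaw":0,"fingers":-0.39},{"dx":0,"dy":0,"dz":0.8,"yaw":0,"fingers":-0.39},{"dx":0,"dy":0,"dz":0.8,"yaw":0,"fingers":-0.39}])

```text
time_s: 16.98
eef_pos: [0.4779, -0.1789, 0.1277]
eef_rot: [-0.015, 1.0, 0.0, 0.0]
ft_force: [0.6, -0.5, 2.5]
gripper_width: 0.026
gripper_force: 8.7
```

>>> servo_tool(increments=[{"dx":0,"dy":0,"dz":0.5,"yaw":0,"fingers":-0.39},{"dx":0,"dy":0,"dz":0.9,"yaw":0,"fingers":-0.39},{"dx":0,"dy":0,"dz":0.9,"yaw":0,"fingers":-0.39}])

```text
time_s: 17.23
eef_pos: [0.4782, -0.179, 0.1271]
eef_rot: [-0.015, 1.0, -0.0, 0.0]
ft_force: [0.7, -0.0, 5.1]
gripper_width: 0.0262
gripper_force: 8.3
```

```bash
python3 - <<'E'
from sock import *
s=arm.sense();print(s['eef_pos'],s['ft_force'])
F=[]
for n in ('side','scene','side'):
    c=arm.capture(n);h=cv2.cvtColor(c['pixels'],cv2.COLOR_RGB2HSV);P=np.zeros((400,640,3));P[c['depth']>0]=cloud(c)
    m=(h[...,0]>5)&(h[...,0]<18)&(h[...,1]>120)&(np.hypot(P[...,0]-.478,P[...,1]+.179)<.035)&(P[...,2]>.044)&(P[...,2]<.09)
    print(n,m.sum(),np.percentile(P[m][:,2],[50,90,98,100]),'expected',s['eef_pos'][2]-.0573); F.append(arm.sense()['ft_force'])
print(np.array(F))
E
```

```text
[ 0.4782 -0.179   0.1271] [ 0.7209 -0.0445  5.0636]
side 235 [0.059  0.0734 0.0748 0.0756] expected 0.06982651057754505
scene 123 [0.0582 0.073  0.0741 0.0759] expected 0.06982651057754505
side 237 [0.0589 0.0736 0.0749 0.0755] expected 0.06982651057754505
[[-0.4077  0.3375  5.0356]
 [-0.7237  0.3407  5.9259]
 [ 0.2016  0.3653  4.893 ]]
```

>>> servo_tool(increments=[{"dx":0,"dy":0,"dz":0.2,"yaw":0,"fingers":-0.39},{"dx":0,"dy":0,"dz":0.4,"yaw":0,"fingers":-0.39},{"dx":0,"dy":0,"dz":0.4,"yaw":0,"fingers":-0.39}])

```text
time_s: 17.63
eef_pos: [0.4782, -0.1791, 0.1268]
eef_rot: [-0.015, 1.0, -0.0, 0.0]
ft_force: [-0.7, 0.1, 5.8]
gripper_width: 0.026
gripper_force: 8.1
```

```bash
python3 - <<'E'
from sock import *
F=[];s=arm.sense();b=arm.capture('side')
def top(c):
    h=cv2.cvtColor(c['pixels'],cv2.COLOR_RGB2HSV);P=np.zeros((400,640,3));P[c['depth']>0]=cloud(c)
    m=(h[...,0]>5)&(h[...,0]<18)&(h[...,1]>120)&(np.hypot(P[...,0]-.478,P[...,1]+.179)<.035)&(P[...,2]>.044)&(P[...,2]<.09)
    return m.sum(),np.percentile(P[m][:,2],[50,90,98,100])
print(top(b));L=[]
for n in ('scene','side'):
    c=arm.capture(n);F.append(arm.sense()['ft_force'])
    for k in ('tweezers_tip','tweezers_rests','tweezers_grip'):
        r=arm.landmark_of(c,k);L.append((k,n,[ (round(q['confidence'],2),q['pixel']) for q in r[:1]],proj(c,s['eef_pos']+[0,0,{'p':-.063,'s':-.0188}.get(k[-1],.003)])))
for l in L: print(*l)
print(s['eef_pos'],np.array(F))
E
```

```text
(np.int64(233), array([0.0587, 0.073 , 0.0745, 0.0749]))
tweezers_tip scene [(0.75, [226.3, 188.5])] [232.9234 214.2299]
tweezers_rests scene [(0.7, [228.8, 197.2])] [229.8948 198.7184]
tweezers_grip scene [(0.54, [226.6, 190.5])] [232.9234 214.2299]
tweezers_tip side [(0.53, [304.9, 253.8])] [307.3173 257.648 ]
tweezers_rests side [(0.5, [307.1, 232.9])] [307.628  236.6339]
tweezers_grip side [(0.54, [309.1, 226.7])] [307.3173 257.648 ]
[ 0.4782 -0.1791  0.1268] [[ 0.6372 -0.2075  5.9962]
 [-0.6797 -0.4301  5.5084]]
```

>>> servo_tool(increments=[{"dx":0,"dy":0,"dz":0.2,"yaw":0,"fingers":-0.39},{"dx":0,"dy":0,"dz":0.3,"yaw":0,"fingers":-0.39},{"dx":0,"dy":0,"dz":0.3,"yaw":0,"fingers":-0.39}])

```text
time_s: 18.33
eef_pos: [0.4783, -0.1791, 0.1266]
eef_rot: [-0.015, 1.0, -0.0, 0.0]
ft_force: [-0.8, 0.8, 5.7]
gripper_width: 0.0259
gripper_force: 8.0
```

>>> servo_tool(increments=[{"dx":0,"dy":0,"dz":0.2,"yaw":0,"fingers":-0.39},{"dx":0,"dy":0,"dz":0.4,"yaw":0,"fingers":-0.39},{"dx":0,"dy":0,"dz":0.4,"yaw":0,"fingers":-0.39}])

```text
time_s: 18.58
eef_pos: [0.4785, -0.1792, 0.1265]
eef_rot: [-0.015, 1.0, -0.0, 0.001]
ft_force: [0.2, 0.2, 7.5]
gripper_width: 0.0265
gripper_force: 7.7
```

```bash
python3 - <<'E'
from sock import *
F=[]
for n in ('side','scene','side','scene'):
    c=arm.capture(n);F.append(arm.sense()['ft_force'])
    h=cv2.cvtColor(c['pixels'],cv2.COLOR_RGB2HSV);P=np.zeros((400,640,3));P[c['depth']>0]=cloud(c)
    m=(h[...,0]>5)&(h[...,0]<18)&(h[...,1]>120)&(np.hypot(P[...,0]-.478,P[...,1]+.179)<.035)&(P[...,2]>.044)&(P[...,2]<.09)
    print(n,m.sum(),np.percentile(P[m][:,2],[50,90,98,100]))
print(np.array(F),arm.sense()['eef_pos'])
E
```

```text
side 225 [0.0592 0.0731 0.0742 0.0747]
scene 123 [0.0576 0.0722 0.0738 0.0746]
side 224 [0.0588 0.0732 0.0742 0.0752]
scene 122 [0.0586 0.0725 0.0744 0.0747]
[[-0.4272  1.1046  7.5457]
 [ 0.0811  0.3037  7.6739]
 [ 0.0716  0.5178  7.8708]
 [ 0.2989  0.0058  7.8377]] [ 0.4784 -0.1792  0.1265]
```

The force is 7.6 N, about 5 N over the drag, so the plate bears on the stop. I open the tips now, easing up slightly so that squeezing the grips doesn't press harder.

>>> servo_tool(increments=[{"dx":0,"dy":0,"dz":-0.2,"yaw":0,"fingers":-0.46},{"dx":0,"dy":0,"dz":-0.4,"yaw":0,"fingers":-0.52},{"dx":0,"dy":0,"dz":-0.6,"yaw":0,"fingers":-0.57},{"dx":0,"dy":0,"dz":-0.6,"yaw":0,"fingers":-0.57},{"dx":0,"dy":0,"dz":-0.6,"yaw":0,"fingers":-0.57},{"dx":0,"dy":0,"dz":-0.6,"yaw":0,"fingers":-0.57}], grip_force=60)

```text
time_s: 19.28
eef_pos: [0.4775, -0.1787, 0.1258]
eef_rot: [-0.015, 1.0, 0.0, -0.001]
ft_force: [0.2, 0.9, -0.5]
gripper_width: 0.019
gripper_force: 22.8
```

>>> servo_tool(increments=[{"dx":0,"dy":0,"dz":-3,"yaw":0,"fingers":-0.57},{"dx":0,"dy":0,"dz":-8,"yaw":0,"fingers":-0.57},{"dx":0,"dy":0,"dz":-15,"yaw":0,"fingers":-0.57},{"dx":0,"dy":0,"dz":-30,"yaw":0,"fingers":-0.57},{"dx":0,"dy":0,"dz":-50,"yaw":0,"fingers":-0.57},{"dx":0,"dy":0,"dz":-70,"yaw":0,"fingers":-0.45},{"dx":0,"dy":0,"dz":-75,"yaw":0,"fingers":-0.39},{"dx":0,"dy":0,"dz":-75,"yaw":0,"fingers":-0.39},{"dx":0,"dy":0,"dz":-75,"yaw":0,"fingers":-0.39}])

```text
time_s: 20.03
eef_pos: [0.478, -0.179, 0.2014]
eef_rot: [-0.015, 1.0, -0.0, 0.0]
ft_force: [-1.4, 1.4, -0.7]
gripper_width: 0.0257
gripper_force: 11.2
```

```bash
python3 - <<'E'
from sock import *
s=arm.sense();print(s['eef_pos'],s['ft_force'],s['gripper_width'],s['gripper_force'])
V=[]
for n in ('side','scene'):
    c=arm.capture(n)
    h=cv2.cvtColor(c['pixels'],cv2.COLOR_RGB2HSV);P=np.zeros((400,640,3));P[c['depth']>0]=cloud(c)
    m=(h[...,0]>5)&(h[...,0]<18)&(h[...,1]>120)&(np.hypot(P[...,0]-.478,P[...,1]+.179)<.035)&(P[...,2]>.044)&(P[...,2]<.09)
    print(n,m.sum(),np.percentile(P[m][:,2],[50,90,98,100]))
    u,v=proj(c,[.478,-.179,.10]).astype(int);V.append(cv2.resize(c['pixels'][v-55:v+55,u-55:u+55],(400,400),interpolation=cv2.INTER_CUBIC))
    r=arm.landmark_of(c,'tweezers_tip');print([(q['confidence'],q['pixel']) for q in r[:1]],proj(c,s['eef_pos']-[0,0,.063]))
cv2.imwrite('pics/s4.png',np.hstack(V)[:,:,::-1])
print(move([.5070,.1398,.20],75.9))
E
```

```text
[ 0.478  -0.179   0.2014] [-1.4427  1.3579 -0.7136] 0.025718235748630285 11.184002326335758
side 284 [0.0628 0.0747 0.0762 0.0766]
[(0.61, [310.8, 219.4])] [307.7697 221.1688]
scene 160 [0.0624 0.0741 0.0754 0.0792]
[(0.63, [229.0, 187.2])] [227.6665 187.3841]
{'dx': np.float64(-39.3), 'dy': np.float64(317.3), 'dz': np.float64(0.2), 'yaw': np.float64(0.2763), 'yaw_alt': np.float64(-2.865), 'yang': np.float64(91.73)}
```

View pics/s4.png

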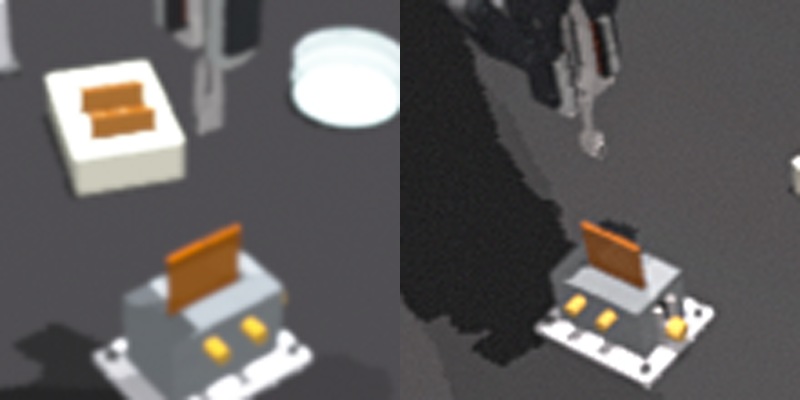

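The plate stands upright in the socket, free of the tweezers, which are still held with the tips closed. The short plates are undisturbed. Returning to the stand.

>>> servo_tool(increments=[{"dx":-2,"dy":12,"dz":0,"yaw":0.01,"fingers":-0.39},{"dx":-6,"dy":40,"dz":0,"yaw":0.05,"fingers":-0.39},{"dx":-10,"dy":78,"dz":0,"yaw":0.1,"fingers":-0.39},{"dx":-15,"dy":116,"dz":0,"yaw":0.15,"fingers":-0.39},{"dx":-20,"dy":154,"dz":0,"yaw":0.2,"fingers":-0.39},{"dx":-25,"dy":192,"dz":0,"yaw":0.24,"fingers":-0.39},{"dx":-30,"dy":230,"dz":0,"yaw":0.276,"fingers":-0.39},{"dx":-35,"dy":268,"dz":0,"yaw":0.276,"fingers":-0.39},{"dx":-38,"dy":298,"dz":0,"yaw":0.276,"fingers":-0.39},{"dx":-39.3,"dy":313,"dz":0,"yaw":0.276,"fingers":-0.39},{"dx":-39.3,"dy":317.3,"dz":0,"yaw":0.276,"fingers":-0.39},{"dx":-39.3,"dy":317.3,"dz":0,"yaw":0.276,"fingers":-0.39}])

```text
time_s: 21.23
eef_pos: [0.5071, 0.1404, 0.2006]
eef_rot: [0.121, 0.993, -0.0, -0.001]
ft_force: [-0.8, 0.1, 0.1]
gripper_width: 0.026
gripper_force: 11.2
```

```bash
python3 - <<'E'
from sock import *
s=arm.sense();print(s['eef_pos'],s['gripper_width'],s['gripper_force'])
w=arm.capture('wrist');P=cloud(w);k=(np.hypot(P[:,0]-.507,P[:,1]-.14)<.045)&(abs(P[:,2]-.055)<.003)
print('stand',cv2.minAreaRect((P[k][:,:2]*1000).astype(np.float32)))
r=arm.landmark_of(w,'tweezers_tip');print('tip',[(round(q['confidence'],2),q['pixel'],atz(w,q['pixel'],s['eef_pos'][2]-.063)) for q in r[:2]],'pred',proj(w,s['eef_pos']-[0,0,.063]))
L=[]
for n in ('scene','side'):
    c=arm.capture(n);r=arm.landmark_of(c,'tweezers_tip')
    if r: L.append((c,r[0]['pixel']));print(n,r[0]['pixel'],proj(c,s['eef_pos']-[0,0,.063]))
print(tri(L) if len(L)>1 else '');print(move([.5070,.1398,.14],75.9))
k=(P[:,2]>s['eef_pos'][2]-.068)&(P[:,2]<s['eef_pos'][2]-.05)&(np.hypot(P[:,0]-.507,P[:,1]-.14)<.02);Q=P[k]
print('tipcloud',k.sum(),cv2.minAreaRect((Q[:,:2]*1000).astype(np.float32)),Q.min(0),Q.max(0))
cv2.imwrite('pics/h1.png',cv2.resize(w['pixels'][130:330,190:450],(780,600))[:,:,::-1])
E
```

```text
[0.5071 0.1404 0.2006] 0.026012322587090193 11.196610287297517
stand ((507.75982666015625, 139.84414672851562), (56.050209045410156, 50.7077522277832), 77.09159088134766)
tip [(0.84, [322.6, 230.4], array([0.5098, 0.1416, 0.1376])), (0.19, [191.6, 240.9], array([0.4982, 0.0689, 0.1376]))] pred [319.3278 226.421 ]
scene [327.6, 115.4] [326.7824 115.5024]
side [231.6, 125.9] [235.2185 148.0405]
[0.5124 0.1349 0.1688]
{'dx': np.float64(1.1), 'dy': np.float64(1.4), 'dz': np.float64(61.4), 'yaw': np.float64(-0.0017), 'yaw_alt': np.float64(3.14), 'yang': np.float64(75.81)}
tipcloud 164 ((507.3819580078125, 141.0417938232422), (7.555327892303467, 11.236167907714844), 70.5851821899414) [0.5014 0.1361 0.1376] [0.5128 0.1456 0.1506]
```

View pics/h1.png

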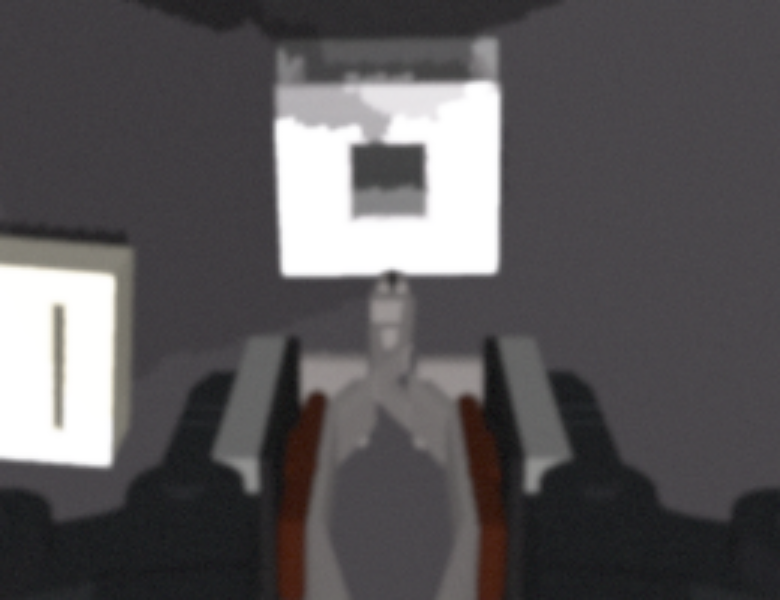

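The tips (391,280) line up with the stand's slot (388,180), and the stand itself hasn't moved. Lowering.

>>> servo_tool(increments=[{"dx":0.3,"dy":0.2,"dz":15,"yaw":0,"fingers":-0.39},{"dx":0.3,"dy":-0.3,"dz":35,"yaw":0,"fingers":-0.39},{"dx":0.3,"dy":-0.3,"dz":55,"yaw":0,"fingers":-0.39},{"dx":0.3,"dy":-0.3,"dz":75,"yaw":0,"fingers":-0.39},{"dx":0.3,"dy":-0.3,"dz":92,"yaw":0,"fingers":-0.39},{"dx":0.3,"dy":-0.3,"dz":105,"yaw":0,"fingers":-0.39},{"dx":0.3,"dy":-0.3,"dz":113,"yaw":0,"fingers":-0.39},{"dx":0.3,"dy":-0.3,"dz":117,"yaw":0,"fingers":-0.39},{"dx":0.3,"dy":-0.3,"dz":119,"yaw":0,"fingers":-0.39},{"dx":0.3,"dy":-0.3,"dz":119,"yaw":0,"fingers":-0.39}])

```text
time_s: 22.37
eef_pos: [0.5075, 0.1389, 0.0826]
eef_rot: [0.123, 0.992, 0.0, 0.0]
ft_force: [-0.6, 0.0, -0.8]
gripper_width: 0.0261
gripper_force: 11.2
```

>>> servo_tool(increments=[{"dx":0,"dy":0.8,"dz":1,"yaw":0,"fingers":-0.39},{"dx":0,"dy":0.8,"dz":2.5,"yaw":0,"fingers":-0.39},{"dx":0,"dy":0.8,"dz":3.8,"yaw":0,"fingers":-0.39},{"dx":0,"dy":0.8,"dz":3.8,"yaw":0,"fingers":-0.39}])

```text
time_s: 22.7
eef_pos: [0.5076, 0.14, 0.0788]
eef_rot: [0.123, 0.992, 0.0, 0.0]
ft_force: [-0.0, 0.1, -1.7]
gripper_width: 0.0262
gripper_force: 11.2
```

>>> servo_tool(increments=[{"dx":0,"dy":0,"dz":0.5,"yaw":0,"fingers":-0.39},{"dx":0,"dy":0,"dz":0.5,"yaw":0,"fingers":-0.39}])

```text
time_s: 22.87
eef_pos: [0.5075, 0.14, 0.0782]
eef_rot: [0.123, 0.992, 0.0, 0.0]
ft_force: [0.3, -0.1, 0.5]
gripper_width: 0.0261
gripper_force: 11.2
```

>>> servo_tool(increments=[{"dx":0,"dy":0,"dz":0.5,"yaw":0,"fingers":-0.39},{"dx":0,"dy":0,"dz":0.8,"yaw":0,"fingers":-0.39},{"dx":0,"dy":0,"dz":0.8,"yaw":0,"fingers":-0.39}])

```text
time_s: 23.12
eef_pos: [0.5077, 0.14, 0.078]
eef_rot: [0.123, 0.992, 0.0, 0.0]
ft_force: [-1.7, -0.6, 5.2]
gripper_width: 0.026
gripper_force: 11.4
```

The rests bear on the stand. I open the fingers gently, back to 40 mm, then go straight up.

>>> servo_tool(increments=[{"dx":0,"dy":0,"dz":-0.3,"yaw":0,"fingers":-0.34},{"dx":0,"dy":0,"dz":-0.3,"yaw":0,"fingers":-0.28},{"dx":0,"dy":0,"dz":-0.3,"yaw":0,"fingers":-0.15},{"dx":0,"dy":0,"dz":-0.3,"yaw":0,"fingers":0},{"dx":0,"dy":0,"dz":-0.3,"yaw":0,"fingers":0},{"dx":0,"dy":0,"dz":-0.3,"yaw":0,"fingers":0}])

```text
time_s: 23.62
eef_pos: [0.5074, 0.14, 0.0775]
eef_rot: [0.123, 0.992, 0.0, -0.0]
ft_force: [0.3, -0.6, -0.3]
gripper_width: 0.0429
gripper_force: 0.0
```

>>> servo_tool(increments=[{"dx":0,"dy":0,"dz":-8,"yaw":0,"fingers":0.1},{"dx":0,"dy":0,"dz":-25,"yaw":0,"fingers":0.1},{"dx":0,"dy":0,"dz":-50,"yaw":0,"fingers":0.1},{"dx":0,"dy":0,"dz":-80,"yaw":0,"fingers":0.1},{"dx":0,"dy":0,"dz":-110,"yaw":0,"fingers":0.1},{"dx":0,"dy":0,"dz":-140,"yaw":0,"fingers":0.1},{"dx":0,"dy":0,"dz":-160,"yaw":0,"fingers":0.1},{"dx":0,"dy":0,"dz":-170,"yaw":0,"fingers":0.1},{"dx":0,"dy":0,"dz":-170,"yaw":0,"fingers":0.1}])

```text
time_s: 24.37
eef_pos: [0.5088, 0.1401, 0.2505]
eef_rot: [0.123, 0.992, 0.001, 0.002]
ft_force: [0.9, -0.9, 0.4]
gripper_width: 0.0474
gripper_force: 0.0
```

```bash
python3 - <<'E'
from sock import *
s=arm.sense();print(s['time_s'],s['eef_pos'],s['ft_force'])
w=arm.capture('wrist');P=cloud(w)
near=np.hypot(P[:,0]-.507,P[:,1]-.14)<.045
for lo,hi in [(.052,.058),(.058,.064),(.076,.086),(.1,.113),(.117,.13)]:
    Q=P[near&(P[:,2]>lo)&(P[:,2]<hi)]
    if len(Q)>4: print(lo,len(Q),cv2.minAreaRect((Q[:,:2]*1000).astype(np.float32)),Q[:,2].max())
V=[]
for n in ('side','scene'):
    c=arm.capture(n);h=cv2.cvtColor(c['pixels'],cv2.COLOR_RGB2HSV);D=np.zeros((400,640,3));D[c['depth']>0]=cloud(c)
    a=(h[...,0]>5)&(h[...,0]<18)&(h[...,1]>120)
    for nm,X,lo in (('tall',[.478,-.179],.05),('shorts',[.533,-.013],.030)):
        m=a&(np.hypot(D[...,0]-X[0],D[...,1]-X[1])<.035)&(D[...,2]>lo)&(D[...,2]<.09);print(n,nm,m.sum(),np.percentile(D[m][:,2],[50,90,98,100]))
E
```

```text
24.3667 [0.5088 0.1401 0.2505] [ 0.8508 -0.9479  0.3854]
0.052 2253 ((507.59063720703125, 139.78671264648438), (55.537357330322266, 50.252079010009766), 76.74280548095703) 0.05799748853291765
0.058 259 ((508.7452697753906, 140.49855041503906), (36.891212463378906, 14.003263473510742), 74.41358184814453) 0.06394075429120702
0.076 46 ((504.93426513671875, 141.32423400878906), (27.584962844848633, 4.012012481689453), 75.8805160522461) 0.08596614969703266
0.1 117 ((508.7301330566406, 140.42059326171875), (18.261451721191406, 9.3267822265625), 73.82585906982422) 0.11297414898231183
0.117 179 ((508.37200927734375, 140.89784240722656), (8.842735290527344, 9.80901050567627), 75.93709564208984) 0.12428925685228707
side tall 242 [0.065  0.0752 0.0759 0.0766]
side shorts 184 [0.0376 0.0427 0.044  0.0447]
scene tall 133 [0.0654 0.0745 0.0757 0.0763]
scene shorts 83 [0.0371 0.0418 0.0433 0.0444]
```

The tweezers hang upright in the stand: heel at 0.124 m, rests on the top face. The tall plate stands in the socket and the short plates are unchanged. Handing in.

```bash
python3 -c "
from bench import arm
print(arm.job_done())"
```

```text
the job is handed in; nothing more can be done
None
```

I handed the job in at about 24.5 s (no verdict came back): the tall plate was pressed onto the depth stop with about 7.6 N and let go, rising about 1.4 mm by camera as the pad sprang back; the tweezers hang in their stand again, and the short plates, dishes and wash bottle were not touched.

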